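# Part a cured denture flask evenly with the flask knife

## Robot

A 7-joint arm with a two-finger parallel gripper is mounted at the origin on the work surface. World frame = base frame: x ahead of the robot, y to its left, z up, the work surface at z = 0. Lengths are in m, angles in degrees, forces in N, time in s.
With the tool pointing down it reaches from about 0.4 to 0.85 m from the base axis. Payload 4.5 kg.
Tool frame: the origin (TCP) lies midway between the tips of the shut fingers; the grasp point (between the pads) lies 19 mm behind it; z points along the fingers, y is the direction in which the jaws open and shut (so a half turn about z gives the same grasp; the last joint's range is limited). The gripper opens to 88 mm and grips with 3 to 60 N. Pads are 18 mm wide; open, the fingers measure 123 mm over their backs; the gripper's body (75 mm by 187 mm) begins 45 mm behind the grasp point.
Start: joints at [-64.756, 39.483, -11.15, 89.685, 9.013, 51.709, -12.324], TCP at [0.247, 0.574, 0.201] pointing down, gripper open.
Joint ranges: [-172.22, 172.22], [-26.19, 119.32], [-84.43, 86.54], [7.71, 146.69], [-57.33, 237.33], [2.42, 119.75], [-152.13, 152.13]. Speed limits (degrees/s): [147.25, 147.25, 180, 180, 180, 180, 180].

## Interface

Orientations are given as [roll, pitch, yaw] about the fixed x, y, z axes, in that order (R = Rz(yaw) Ry(pitch) Rx(roll)).
In Python, from plant import r gives the robot as it stands. The module is installed in compiled form; this text tells all that it offers.
- The arm moves only by the tool move_arm, never from a script. Its argument "series" is a list of rows, each a list of 7 numbers: the turn, a rotation vector about the tool's x, y, z scaled (see below), then the shift along the tool's x, y, z scaled (see below), then the opening, from 0 (shut) to 1 (fully open). In form: [[wx, wy, wz, tx, ty, tz, grip], ...]. A call has 1 to 5 rows; each row is the pose to reach, as a shift and turn from the pose commanded when the call began, along the tool's axes at that moment; what a row does not reach only later rows make up. The controller multiplies each number of a shift by 0.2 m and each number of a turn by 90 degrees. A row lasts 1/10 s, in which the tool goes at most 50 mm and 8.59 degrees, less where a joint would pass 70% of its speed; a pose out of reach is approached as far as the arm can. A call with a number of a shift or a turn outside -1 to 1 is refused whole. A call with a gripper value outside its range is refused whole. The fingers move at their own pace and stop on an object; "grip_force" is the grip in N (left out, the last holds). Time passes only in rows, so rows that repeat a pose let the fingers close. It gives the time, the measured TCP pose, the force and the opening at its end, in the units of the state.
- r.observe(): the state, without advancing time (a new reading comes with each control period).
- r.capture(name): name is "scene" or "top" or "wrist"; returns the picture (400x640x3 uint8, blue, green, red); there is no depth.
- r.camera_params(name): a dict with "fx", "fy", "cx", "cy" (pixels), "k1" (the pictures are not rectified: a ray, as slopes to the right and down, at radius r is drawn at 1 + k1 r^2 times it, then the intrinsics apply), "pose" (4x4, takes a point from camera to world coordinates); the wrist camera has in their place "T_tool_cam" (4x4, takes a point from camera to tool coordinates, whose origin is the TCP and whose axes are the flange's). Camera axes: x right, y up, looking along -z (the intrinsics and any distortion apply to the point x, -y, -z); pixel columns grow to the right and rows downward; lengths in m; the calibration is good to about 2 mm. A picture is of the moment at which its call begins: read the wrist's pose just before it. camera_params takes no time and is no camera call.
- r.finish_job(): hands the job in, once; it reports no verdict.
Trained networks look in the newest picture that a camera, given by its name, has taken for a name from the list of things; names that differ only in an ending like _2 or _b are one class to them, and where a whole thing is asked for, a point or a joint stands for the part that bears it (a point fixed in the world has none). Each returns a list of dicts, best first, with "conf" (0 to 1); they miss things now and then, are a little off and sometimes report something else, mostly with a low value. They report only what shows in the picture. A call takes as long as a camera call. They do not tell look-alikes from the thing itself.
- r.look_for(camera, label): "bbox" ([centre column, centre row, width, height] in pixels, round what is visible of it).
The state is a dict: "clock": time; "qpos": joint angles; "qd": joint speeds; "joint_efforts": joint torques, N m; "tcp_pos": TCP position; "orientation": TCP orientation; "contact_force": force on the tool from outside, world axes, zero at the start; "moment": the same for the moment, N m; "opening": opening from 0.0 (shut) to 1.0 (fully open).
Only numpy, scipy, OpenCV 4.12 (cv2) and the standard library are available. Lean on these libraries where they do the work, as an engineer would, in place of code of your own. Each camera call takes 0.05 s, during which the arm holds its last target. There are 200 camera calls.

## Task

Take the flask knife from its rest and part the tight denture flask in the vice: lay the flat of the blade on the pry ledge and slide its wedge into the seam, gently and slowly, working from alternating sides so that the upper half comes up nearly level (never more than about 3 mm higher on one side than the other) until it stands open about 6 mm on both sides. Use only the blade on the flask, never force it, then lay the knife back in its rest and leave the things around alone.

Things in the scene. Friction and masses are not known exactly. Their poses are not given: they have to be found in the camera images.
- vice: Low blue bench vice, fixed, with a brass denture flask clamped in it, flask's middle over the origin. Origin on the bench, z up, screw and tommy bar (to x = 97 mm) on the +x side, jaws on both x sides up to z = 52 mm. How the flask sits is NOT measured: its seam lies anywhere from z = 58 to 66 mm, and the flask up to 4 mm to either side along y. It goes by vice's axes, square to them.
- ledge_left (a point): Fixed to the vice: y = +52 mm, z = 62 mm, the nominal mouth of the flask's left pry pocket (true mouth within 4 mm in y and z). Flask: rounded block 92 (x) by 104 mm (y), 64 mm high, seam 32 mm up. From the mouth a flat ledge of the lower half, 34 mm wide, top level with the seam, stands out 12 mm to +y. The pocket, in the upper half's rim, runs 28 mm to -y to a solid end; 30 mm wide, 2.4 mm high when shut.
- ledge_right (a point): The same on the right side: y = -52 mm, z = 62 mm in the vice's frame; the ledge stands out 12 mm to -y, the pocket runs 28 mm to +y. Both ledges are at one height and their true mouths 104 mm apart.
- left_lift (a joint): How far the flask's left (+y) side is open, as an angle about its right lower edge: 0 shut, opening = 104 mm x angle. 0 to 0.0075 at the start, 0.085 at most. The upper half (brass, 0.4 to 0.7 kg) fits tightly on four guide pins: 12 to 14 N upwards at one mouth, plus 0.75 N per mm/s of lift, raises that side; the other side stays, and each stays where it is left.
- right_lift (a joint): The same for the right (-y) side, about the left lower edge: 104 mm x angle is its opening; 0 to 0.0075 at the start. Independent of left_lift; the upper half leans by their difference.
- flask_knife: Flask knife along its own x, blade to +x, 158 mm long, 0.125 kg. Origin below the grip (near the centre of mass) in the plane of the blade's flat underside; z up. Wooden handle x = -60 to 40 mm, 18 mm wide (y), 1 to 19 mm above that plane. Steel blade x = 40 to 92 mm, 16 mm wide, 10.5 mm thick, its top sloping over the last 30 mm to 1.5 mm at the tip.
- knife_tip (a point): Middle of the blade's tip edge on the flat underside, 92 mm along +x from the knife's origin; same axes. The wedge grows 0.3 mm thicker per mm from the tip, so with its flat on the ledge and the tip d mm past the pocket's mouth (square to that side) the side stands 1.5 + 0.3 d - 2.4 mm open: after the wedge first meets the pocket's roof each mm lifts 0.3 mm. Pushing takes 8 to 18 N.
- knife_rest: Blue plastic rest fixed to the bench: foot 110 by 66 mm, 8 mm thick, and two forks, 8 mm thick, at x = -45 and +30 mm, in which the knife's handle lies along x, blade to +x. Fork floors 32 mm above the bench; the prongs reach 46 mm, flare outwards and stand about 28 mm apart at the floor. Origin on the bench, z up.
- rest_seat (a point): Point over the rest's origin, level with the fork floors (32 mm above the bench); the knife's origin lies about 1 mm below it (within 6 mm along x) when the knife is in the rest. Axes as knife_rest.
- stone_cast: Bystander: loose plaster dental cast, 62 mm wide, 40 mm high. Origin under its centre.
- phone: Bystander: black phone lying flat, 72 by 146 by 8 mm, loose. Origin under its centre.
- spectacles: Bystander: brown spectacles standing open, 125 mm wide (y), 138 mm long to +x, 40 mm high. Origin under the bridge.
- mixing_bowl: Bystander: green mixing bowl, 110 mm across, 50 mm high, loose. Origin under its centre.
Things that resemble listed ones, but are neither listed nor needed, are in the scene too. Leave any green look-alike of the flask_knife alone. There is more than one size of the vice; the job needs the larger.

How it is judged (in metres and radians):
On the way, in this order (a step that is already met when the one before it is completed fails the run):
1. one side of the upper half has been opened a little (at least 1.8 mm) (value of joint any of left_lift, right_lift above 0.0173 rad), for 0.2 s.
2. both sides have been opened a little (at least 1.8 mm each) (value of joint each of left_lift, right_lift above 0.0173 rad), for 0.2 s.
3. both sides stand open at least 5 mm (value of joint each of left_lift, right_lift above 0.0481 rad), for 0.2 s.
At the end, for the whole second after the job is handed in: both sides stand open between 5 and 7.5 mm; the knife lies still in both forks of its rest (origin within 20 mm of the seat, level within 0.1 rad), released (all of step 3 and value of joint each of left_lift, right_lift below 0.0721 rad and horizontal distance between flask_knife and rest_seat below 0.02 m and z of flask_knife in the frame of rest_seat between -0.004 and 0.003 m and angle between flask_knife's own z axis and vertical below 0.1 rad and linear speed of flask_knife below 0.01 m/s and contact force between the fingers and flask_knife below 0.1 N); the robot touches nothing.
It fails at once if the upper half cocked: one side stands some 4 mm further open than the other (over 4.5 mm while the other is under 1 mm, and so on) ((value of joint right_lift below 0.0096 rad and value of joint left_lift above 0.0433 rad) or (value of joint right_lift below 0.0192 rad and value of joint left_lift above 0.0529 rad) or (value of joint right_lift below 0.0288 rad and value of joint left_lift above 0.0625 rad) or (value of joint right_lift below 0.0385 rad and value of joint left_lift above 0.0721 rad) or (value of joint left_lift below 0.0096 rad and value of joint right_lift above 0.0433 rad) or (value of joint left_lift below 0.0192 rad and value of joint right_lift above 0.0529 rad) or (value of joint left_lift below 0.0288 rad and value of joint right_lift above 0.0625 rad) or (value of joint left_lift below 0.0385 rad and value of joint right_lift above 0.0721 rad)).
It fails at once if the knife forced: more than 80 N in all between the knife and the flask in its vice (upper and lower faces added up) (contact force between flask_knife and vice above 80 N).
It fails at once if the hand itself pushed on the flask or the vice (contact force between any of the fingers, the arm and vice above 2 N).
It fails at once if a bystander (cast, phone, spectacles or bowl) was moved more than 15 mm (distance of any of stone_cast, phone, spectacles, mixing_bowl from where it was at the start of the episode above 0.015 m).
It also fails if it takes over 72 s, if anything falls off the work surface, if the arm or the gripper's body presses on something with over 40 N, if the wrist force passes 120 N, or if a joint passes its speed limit or range.

## Working session

There is one attempt and no reset: what is moved stays moved. The work goes in short steps, Python scripts to look and compute and a tool call to move; the robot and the scene stay as the last step left them, time stands still between calls to the robot, and variables do not carry over. Pictures are saved under pics/ and viewed, about 8 in all and at most 12, crops included, and the job is handed in when it is done.

Besides the shell and the picture viewer there is one more tool, called after ">>>" by a JSON object that holds its "op" and its "data". move_arm: Moves the arm, as the interface text tells. Its arguments: {"type":"object","properties":{"series":{"type":"array"},"grip_force":{"type":"number"}},"required":["series"]}

```bash
mkdir -p pics; ls; python3 - <<'E'
from plant import r
import cv2,numpy as np
s=r.observe();print(s)
for n in("scene","top","wrist"):
    im=r.capture(n);cv2.imwrite(f"pics/{n}0.png",im)
    p=r.camera_params(n);print(n,{k:(np.round(v,4).tolist() if k not in() else v) for k,v in p.items()})
    if n!="wrist":
        for l in("vice","flask_knife","knife_rest","stone_cast","phone","spectacles","mixing_bowl"):
            print(l,[(np.round(d["bbox"]).tolist(),round(d["conf"],2)) for d in r.look_for(n,l)])
a=[cv2.imread(f"pics/{n}0.png") for n in("scene","top")]
E
```

```text
pics
{'clock': 0.0, 'qpos': array([-64.75632744,  39.53255144, -11.14483568,  89.74508145,
         9.01429379,  51.71053926, -12.32318608]), 'qd': array([ 0.01322619, -0.04856886, -0.08768988,  0.02507151,  0.07672476,
        0.04116903,  0.12956031]), 'joint_efforts': array([-6.42840896e-04, -5.27572560e+01, -1.26681156e+00, -1.53424859e+01,
       -5.25718136e-02,  6.70606431e-03,  1.72090540e-04]), 'tcp_pos': array([0.24706586, 0.57332175, 0.20061603]), 'orientation': array([-1.79894298e+02,  9.23350657e-03,  1.56699966e+02]), 'contact_force': array([ 0.05534819,  0.20302841, -0.16495159]), 'moment': array([-0.0304473,  0.0243071,  0.0172193]), 'opening': 1.003269364737566}
scene {'fx': 368.1541, 'fy': 368.1541, 'cx': 317.5398, 'cy': 201.6909, 'k1': -0.0338, 'pose': [[0.7385, -0.5553, 0.3824, 0.8897], [0.6742, 0.6134, -0.4113, -0.3589], [-0.0062, 0.5616, 0.8274, 0.8076], [0.0, 0.0, 0.0, 1.0]]}
vice [([304.0, 204.0, 80.0, 70.0], 0.94), ([295.0, 135.0, 50.0, 41.0], 0.63), ([388.0, 115.0, 44.0, 25.0], 0.15)]
flask_knife [([366.0, 160.0, 51.0, 15.0], 0.94), ([388.0, 115.0, 46.0, 25.
[... 462 characters left out ...]
0.9866, 0.9458], [0.0, 0.0, 0.0, 1.0]]}
vice [([313.0, 214.0, 54.0, 80.0], 0.98), ([244.0, 291.0, 45.0, 63.0], 0.89)]
flask_knife [([148.0, 219.0, 23.0, 62.0], 0.77), ([220.0, 201.0, 49.0, 44.0], 0.72)]
knife_rest [([152.0, 230.0, 38.0, 50.0], 0.82)]
stone_cast [([457.0, 199.0, 31.0, 29.0], 0.92)]
phone [([245.0, 134.0, 60.0, 34.0], 0.65), ([314.0, 211.0, 53.0, 50.0], 0.33)]
spectacles [([402.0, 118.0, 50.0, 53.0], 0.85)]
mixing_bowl [([323.0, 113.0, 47.0, 44.0], 0.88)]
wrist {'fx': 354.1664, 'fy': 354.1664, 'cx': 321.5298, 'cy': 201.7921, 'k1': -0.0592, 'T_tool_cam': [[-0.0006, 0.9666, 0.2562, 0.0647], [1.0, 0.0005, 0.0003, -0.0009], [0.0002, 0.2562, -0.9666, -0.184], [0.0, 0.0, 0.0, 1.0]]}
```

View pics/top0.png

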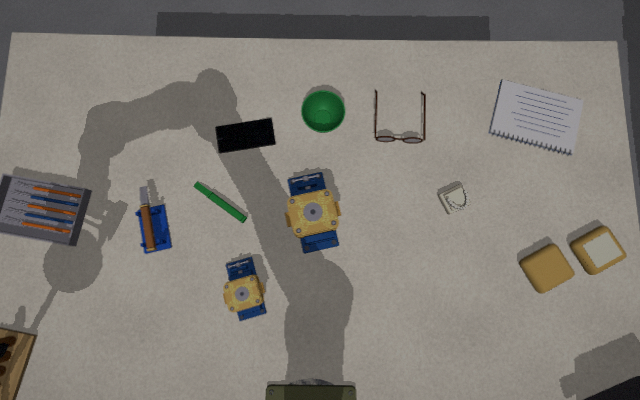

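View pics/scene0.png

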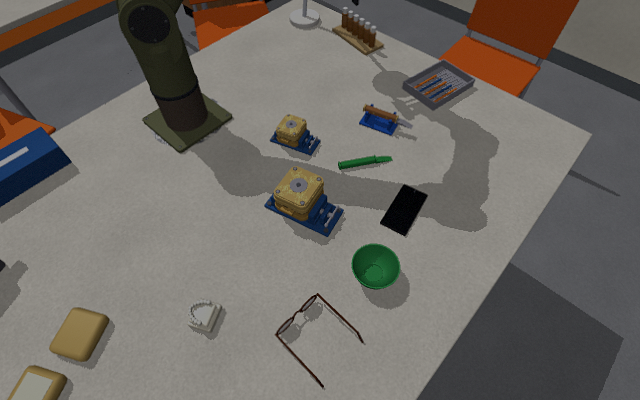

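The top view shows the large vice at (313,212), with its screw at the top (306,182), and the small vice at (243,290). A brown-handled knife lies in the blue rest at (150,222), blade up at (144,195). The bystanders are the phone (245,134), bowl (323,111), spectacles (400,118) and cast (455,198).

Things that could be taken for the knife:
- The green knife at (220,201) is the look-alike.
- The tools in the tray at (45,208) have orange and blue handles.
- The brown-handled one at (150,222) fits the description, so I choose it.

Things that could be taken for the vice are the large one (313,212), which I choose, and the small one (243,290).

```bash
cat > h.py <<'E'
import numpy as np, cv2
from scipy.spatial.transform import Rotation as R
from plant import r
def T_wrist(s):
    T=np.eye(4);T[:3,:3]=R.from_euler('xyz',s["orientation"],degrees=True).as_matrix();T[:3,3]=s["tcp_pos"]
    return T@np.array(r.camera_params("wrist")["T_tool_cam"])
def ray(name,px,T=None):
    p=r.camera_params(name);T=np.array(p["pose"]) if T is None else T
    K=np.array([[p["fx"],0,p["cx"]],[0,p["fy"],p["cy"]],[0,0,1.]])
    u=cv2.undistortPoints(np.array(px,float).reshape(-1,1,2),K,np.array([p["k1"],0,0,0.])).reshape(-1,2)
    d=np.c_[u[:,0],-u[:,1],-np.ones(len(u))]@T[:3,:3].T
    return T[:3,3],d
def at_z(name,px,z,T=None):
    o,d=ray(name,px,T);return o+d*((z-o[2])/d[:,2])[:,None]
def proj(name,P,T=None):
    p=r.camera_params(name);T=np.array(p["pose"]) if T is None else T
    c=(np.atleast_2d(P)-T[:3,3])@T[:3,:3];u=c[:,:2]/-c[:,2:];u[:,1]*=-1
    u*=1+p["k1"]*(u**2).sum(1,keepdims=True)
    return u*p["fx"]+[p["cx"],p["cy"]]
E
python3 - <<'E'
from h import *
im=cv2.imread("pics/top0.png")
def axis(pts,z,ref):
    w=at_z("top",pts,z)[:,:2];
    (c,sz,a)=cv2.minAreaRect(w.astype(np.float32)*1000);b=cv2.boxPoints((c,sz,a))
    e=[b[1]-b[0],b[2]-b[1]];print("   c",np.round(c,1),"edges",[(round(float(np.linalg.norm(v)),1),round(float(np.degrees(np.arctan2(v[1],v[0]))),1)) for v in e])
hsv=cv2.cvtColor(im,cv2.COLOR_BGR2HSV)
def mask(lo,hi,box):
    m=cv2.inRange(hsv,np.array(lo),np.array(hi));k=np.zeros_like(m);x0,y0,x1,y1=box;k[y0:y1,x0:x1]=m[y0:y1,x0:x1]
    return np.argwhere(k>0)[:,::-1]
print("vice blue");axis(mask((100,120,40),(125,255,255),(280,165,350,260)),.02,0)
print("flask top");axis(mask((15,80,80),(35,255,255),(280,165,350,260)),.096,0)
print("rest blue");axis(mask((100,120,40),(125,255,255),(130,175,180,260)),.02,0)
print("handle");axis(mask((5,80,60),(20,255,255),(135,180,170,260)),.045,0)
a=cv2.resize(im[165:260,125:185],None,fx=6,fy=6,interpolation=2);b=cv2.resize(im[165:260,275:355],None,fx=5.5,fy=6,interpolation=2)
cv2.imwrite("pics/crop1.png",np.hstack([a,b])[:600,:800])
E
```

```text
vice blue
   c [502.4   2.6] edges [(85.3, -76.7), (185.9, 13.3)]
flask top
   c [488.9   3.1] edges [(122.8, -76.2), (95.3, 13.8)]
rest blue
   c [456.4 385.6] edges [(68.3, -76.1), (106.9, 13.9)]
handle
   c [457.9 389.2] edges [(21.8, -77.8), (109.3, 12.2)]
```

View pics/crop1.png

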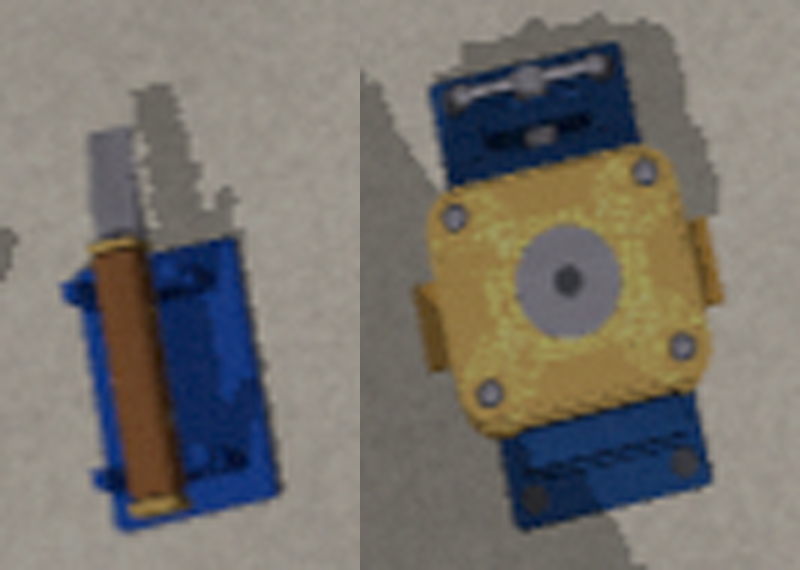

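The crop confirms the choice: brown handle and steel blade, lying in the blue rest. The large vice has its tommy bar on the world +x side, yaw about 13°. Moving above the knife.

>>> {"op": "move_arm", "data": {"series": [[0,0,-0.39,-1,-0.32,0,1],[0,0,-0.39,-1,-0.32,0,1],[0,0,-0.39,-1,-0.32,0,1],[0,0,-0.39,-1,-0.32,0,1],[0,0,-0.39,-1,-0.32,0,1]], "grip_force": 50}}

```text
clock: 1.35
tcp_pos: [0.4129, 0.429, 0.2009]
orientation: [-179.7, 0.1, -168.7]
contact_force: [0.3, -0.6, -0.5]
opening: 1.0
```

```bash
cat >> h.py <<'E'
def to(pos,yaw,s=None):
    "scaled row from the present pose (tool down) to TCP pos, yaw"
    s=s or r.observe();R0=R.from_euler('xyz',s["orientation"],degrees=True)
    R1=R.from_euler('xyz',[180,0,yaw],degrees=True)
    w=(R0.inv()*R1).as_rotvec(degrees=True)/90;t=R0.inv().apply(np.array(pos)-s["tcp_pos"])/.2
    return np.round(np.r_[w,t],4).tolist()
E
python3 - <<'E'
from h import *
s=r.observe();print(s["clock"],s["tcp_pos"],s["orientation"],s["qpos"])
print(to([.466,.391,.2],192.3,s))
E
```

```text
1.35 [0.41292285 0.4290381  0.20087959] [-1.79685569e+02  1.49190505e-01 -1.68689511e+02] [-37.96630683  38.26082027 -22.30030674  94.62482264  18.08299441
  50.80408885  33.80574534]
[-0.0035, 0.0016, -0.011, -0.2229, -0.2385, 0.0063]
```

>>> {"op": "move_arm", "data": {"series": [[0,0,-0.011,-0.22,-0.24,0.2,1],[0,0,-0.011,-0.22,-0.24,0.2,1],[0,0,-0.011,-0.22,-0.24,0.2,1]]}}

```text
clock: 1.65
tcp_pos: [0.4615, 0.3932, 0.1591]
orientation: [-179.7, -0.1, -167.7]
contact_force: [-0.6, -1.1, 0.1]
opening: 1.002
```

```bash
python3 - <<'E'
from h import *
import itertools
s=r.observe();im=r.capture("wrist");cv2.imwrite("pics/w1.png",im);np.save("w1T.npy",T_wrist(s))
print(s["clock"],s["tcp_pos"],s["orientation"],s["qpos"].tolist())
for l in("flask_knife","knife_rest"):print(l,[(np.round(d["bbox"]).tolist(),round(d["conf"],2)) for d in r.look_for("wrist",l)])
D=[([-64.75632744,39.53255144,-11.14483568,89.74508145,9.01429379,51.71053926,-12.32318608],[.24706586,.57332175,.20061603],[-179.894,.009,156.7]),
([-37.96630683,38.26082027,-22.30030674,94.62482264,18.08299441,50.80408885,33.80574534],[.41292285,.4290381,.20087959],[-179.686,.149,-168.69]),
(s["qpos"].tolist(),s["tcp_pos"].tolist(),s["orientation"].tolist())]
ax="zyzyzyz"
best=[]
for sg in itertools.product((1,-1),repeat=7):
    if sg[1]<0: continue
    Q=[]
    for q,p,o in D:
        M=R.identity()
        for a,g,v in zip(ax,sg,q): M=M*R.from_euler(a,g*v,degrees=True)
        Q.append(M.inv()*R.from_euler('xyz',o,degrees=True))
    e=max((Q[0].inv()*Q[i]).magnitude() for i in(1,2))
    best.append((np.degrees(e),sg,Q[0].as_rotvec(degrees=True)))
best.sort(key=lambda t:t[0])
for b in best[:4]:print(b)
sg=best[0][1]
A=[];y=[]
for q,p,o in D:
    M=R.identity();c=[np.array([0,0,1.])]
    for a,g,v in zip(ax,sg,q):
        M=M*R.from_euler(a,g*v,degrees=True);c.append(M.as_matrix())
    A.append(np.c_[[0,0,1],c[2][:,2],c[4][:,2],c[7][:,2]]);y.append(p)
x,res,rk,sv=np.linalg.lstsq(np.vstack(A),np.hstack(y),rcond=None);print(x,np.vstack(A)@x-np.hstack(y),sv)
E
```

```text
1.65 [0.46145937 0.39322876 0.15910895] [-1.79705544e+02 -1.00498480e-01 -1.67652333e+02] [-32.63930813610438, 42.091906951724496, -21.849160682273897, 94.95213774628229, 20.142558130541108, 47.142223801562075, 39.06338868181812]
flask_knife [([138.0, 195.0, 114.0, 99.0], 0.84), ([315.0, 200.0, 24.0, 167.0], 0.65)]
knife_rest [([316.0, 169.0, 66.0, 117.0], 0.89)]
(np.float64(0.000897063120673092), (-1, 1, -1, 1, -1, 1, -1), array([5.07213095e-05, 4.17409624e-04, 8.99999658e+01]))
(np.float64(10.175520158536864), (-1, 1, -1, -1, 1, 1, 1), array([127.12648956, 126.98752938,   0.6226397 ]))
(np.float64(27.867395002168305), (-1, 1, 1, -1, 1, 1, 1), array([-100.76787895, -136.94059363,  -15.89067543]))
(np.float64(28.44156682224206), (-1, 1, -1, 1, 1, 1, -1), array([  8.26050004, -12.87796716,  78.34546456]))
[-0.31352555  0.71262091  0.21356078 -0.09245716] [-0.02172774  0.00144057 -0.00470369 -0.00154526 -0.0048551   0.00212295
  0.01113686  0.003961    0.00258074] [3.01039339e+00 1.68524214e+00 3.12221069e-01 2.92619237e-03]
```

View pics/w1.png

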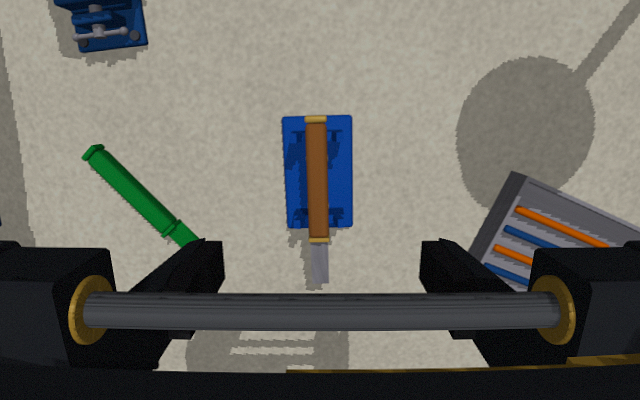

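The wrist view shows the brown knife from butt (316,117) to collar (319,242) and tip (319,283) in the blue rest (282–352, 115–228). The green look-alike is off to the left.

```bash
python3 - <<'E'
from h import *
T=np.load("w1T.npy");s=r.observe()
im=cv2.imread("pics/w1.png");hsv=cv2.cvtColor(im,cv2.COLOR_BGR2HSV)
m=cv2.inRange(hsv,np.array((5,100,60)),np.array((18,255,255)));k=np.zeros_like(m);k[105:250,295:340]=m[105:250,295:340]
w=at_z("wrist",np.argwhere(k>0)[:,::-1],.047,T)[:,:2]*1000
c,sz,a=cv2.minAreaRect(w.astype(np.float32));print("handle",c,sz,a)
b=cv2.boxPoints((c,sz,a));print(b)
print("ends",at_z("wrist",[(316,117),(319,242)],.048,T),"tip",at_z("wrist",[(319,283)],.033,T))
print("rest corners",at_z("wrist",[(283,117),(351,116),(352,227),(287,229)],.008,T))
# kinematic fit with offsets per link, regularised
E
```

```text
handle (458.01239013671875, 386.4994812011719) (100.23725128173828, 17.221981048583984) 13.783117294311523
[[407.2854  382.9219 ]
 [411.3885  366.19583]
 [508.73938 390.07706]
 [504.6363  406.80313]]
ends [[0.40541233 0.37446066 0.048     ]
 [0.5107391  0.3997566  0.048     ]] tip [[0.55787709 0.40976267 0.033     ]]
rest corners [[0.41288881 0.3440024  0.008     ]
 [0.39861789 0.4052069  0.008     ]
 [0.50334291 0.43133974 0.008     ]
 [0.5193753  0.36836594 0.008     ]]
```

```bash
python3 - <<'E'
from h import *
print(to([.463,.3878,.024],193.6))
E
```

```text
[0.0014, -0.0, -0.0082, -0.0145, -0.0674, 0.6901]
```

>>> {"op": "move_arm", "data": {"series": [[0,0,-0.008,-0.0145,-0.067,0.2,1],[0,0,-0.008,-0.0145,-0.067,0.4,1],[0,0,-0.008,-0.0145,-0.067,0.58,1],[0,0,-0.008,-0.0145,-0.067,0.68,1],[0,0,-0.008,-0.0145,-0.067,0.69,1]]}}

```text
clock: 2.3
tcp_pos: [0.4614, 0.3868, 0.0218]
orientation: [-180.0, -0.2, -166.3]
contact_force: [-0.7, 0.0, -0.5]
opening: 1.002
```

>>> {"op": "move_arm", "data": {"series": [[0,0,0,0,0,0,0],[0,0,0,0,0,0,0],[0,0,0,0,0,0,0],[0,0,0,0,0,0,0],[0,0,0,0,0,0,0]], "grip_force": 50}}

```text
clock: 2.8
tcp_pos: [0.4647, 0.3859, 0.0241]
orientation: [180.0, 0.1, -166.5]
contact_force: [1.2, 0.7, -0.7]
opening: 0.578
```

>>> {"op": "move_arm", "data": {"series": [[0,0,0,0,0,0,0],[0,0,0,0,0,0,0],[0,0,0,0,0,0,0]]}}

```text
clock: 3.1
tcp_pos: [0.4643, 0.3857, 0.0234]
orientation: [180.0, -0.0, -166.5]
contact_force: [-0.1, 0.2, 1.1]
opening: 0.295
```

```bash
python3 - <<'E'
from h import *
s=r.observe();[print(k,np.round(s[k],4).tolist()) for k in("clock","tcp_pos","orientation","contact_force","qpos","opening")]
E
```

```text
clock 3.1
tcp_pos [0.4643, 0.3857, 0.0234]
orientation [179.9982, -0.0052, -166.5034]
contact_force [-0.12, 0.1823, 1.0559]
qpos [-34.666, 52.6872, -16.7762, 100.2224, 26.4413, 31.0228, 35.3917]
opening 0.2951
```

>>> {"op": "move_arm", "data": {"series": [[0,0,0,0,0,0,0],[0,0,0,0,0,0,0],[0,0,0,0,0,0,0],[0,0,0,0,0,0,0]]}}

```text
clock: 3.5
tcp_pos: [0.4643, 0.3857, 0.0234]
orientation: [180.0, 0.0, -166.5]
contact_force: [0.5, 1.0, -0.5]
opening: 0.007
```

```bash
cat > kin.py <<'E'
from h import *
from scipy.optimize import least_squares
sg=(-1,1,-1,1,-1,1,-1);ax="zyzyzyz"
def fk(q,L):
    # L: h, L1, aE(elbow x-offset), L2, aE2, aW(wrist x-offset), L3
    M=np.eye(3);p=np.array([0,0,L[0]])
    for i,(a,g,v) in enumerate(zip(ax,sg,q)):
        M=M@R.from_euler(a,g*v,degrees=True).as_matrix()
        if i==2:p=p+M@[L[2],0,L[1]]
        if i==4:p=p+M@[0,0,L[3]]
        if i==3:p=p+M@[L[4],0,0]
        if i==5:p=p+M@[L[5],0,0]
        if i==6:p=p+M@[0,0,L[6]]
    return p,M@R.from_euler('z',90,degrees=True).as_matrix()
D=[([-64.75632744,39.53255144,-11.14483568,89.74508145,9.01429379,51.71053926,-12.32318608],[.24706586,.57332175,.20061603]),
([-37.96630683,38.26082027,-22.30030674,94.62482264,18.08299441,50.80408885,33.80574534],[.41292285,.4290381,.20087959]),
([-32.63930813610438,42.091906951724496,-21.849160682273897,94.95213774628229,20.142558130541108,47.142223801562075,39.06338868181812],[0.46145937,0.39322876,0.15910895]),
([-34.666,52.6872,-16.7762,100.2224,26.4413,31.0228,35.3917],[.4643,.3857,.0234])]
def fit(D,x0=(.34,.4,0,.4,0,0,.25)):
    x0=np.array(x0)
    f=lambda x:np.r_[np.hstack([(fk(q,x)[0]-p)/.002 for q,p in D]),(x-x0)/.1]
    return least_squares(f,x0)
E
python3 - <<'E'
from kin import *
s=r.observe();print(s["opening"],s["contact_force"],s["tcp_pos"])
f=fit(D);print(np.round(f.x,4),[np.round(fk(q,f.x)[0]-p,4).tolist() for q,p in D])
E
```

```text
0.007300703377199411 [ 0.53044898  1.01376659 -0.47082733] [0.46430005 0.38572991 0.0234065 ]
[ 0.1985  0.8293 -0.1686  0.467   0.1278  0.048   0.3521] [[-0.0212, 0.0133, 0.0017], [-0.0085, -0.0083, 0.0029], [-0.0015, -0.0032, 0.0007], [0.0077, 0.0028, -0.0052]]
```

```bash
python3 - <<'E'
from h import *
cv2.imwrite("pics/w2.png",r.capture("wrist"));cv2.imwrite("pics/t2.png",r.capture("top"))
T=T_wrist(r.observe());print(proj("wrist",r.observe()["tcp_pos"],T))
a=cv2.imread("pics/w2.png");b=cv2.resize(cv2.imread("pics/t2.png")[150:270,90:210],None,fx=3.3,fy=3.3);b=cv2.resize(b,(400,400))
cv2.imwrite("pics/c2.png",np.hstack([a[:,120:520],b]))
E
```

```text
[[323.86736744 231.13920377]]
```

View pics/c2.png

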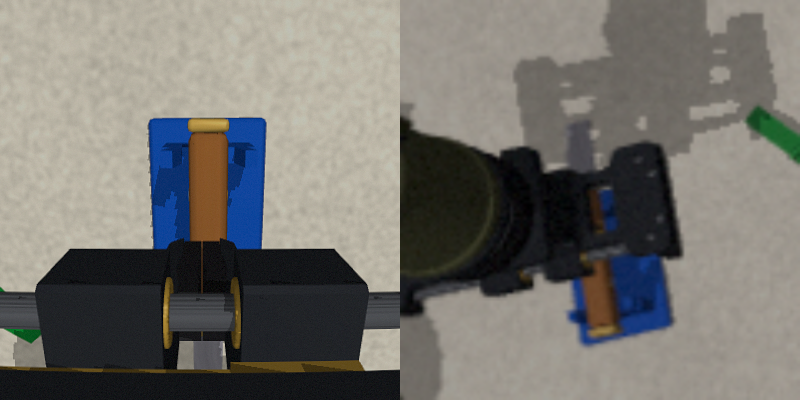

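The fingers are shut (opening 0.007) with the handle apparently beneath them, so nothing is gripped. I'm checking the actual height against the picture.

```bash
python3 - <<'E'
from h import *
s=r.observe();T=T_wrist(s);print(s["tcp_pos"],T[:3,3])
P=lambda c,rw:(c+120,rw)
for z in(.008,):
    w=at_z("wrist",[P(149,119),P(266,119)],z,T);print("foot width",np.linalg.norm(w[0]-w[1])*1e3)
w=at_z("wrist",[P(189,190),P(226,190)],.041,T);print("handle width",np.linalg.norm(w[0]-w[1])*1e3)
print("butt",at_z("wrist",[P(208,120)],.05,T))
Tt=np.array(r.camera_params("wrist")["T_tool_cam"])
for x in(-.009,0,.009,.012):
  print(x,[(z,np.round(proj("wrist",[[x,0,z]],Tt)[0]).tolist()) for z in(-.03,-.02,-.01,0)])
im=cv2.imread("pics/t2.png")
E
```

```text
[0.46432048 0.38569462 0.02342988] [0.40097317 0.36924188 0.20743093]
foot width 64.4806359747411
handle width 17.834486675154864
butt [[0.40512136 0.37309363 0.05      ]]
-0.009 [(-0.03, [324.0, 270.0]), (-0.02, [324.0, 261.0]), (-0.01, [324.0, 254.0]), (0, [324.0, 246.0])]
0 [(-0.03, [324.0, 253.0]), (-0.02, [324.0, 245.0]), (-0.01, [324.0, 238.0]), (0, [324.0, 231.0])]
0.009 [(-0.03, [324.0, 235.0]), (-0.02, [324.0, 227.0]), (-0.01, [324.0, 221.0]), (0, [324.0, 215.0])]
0.012 [(-0.03, [324.0, 228.0]), (-0.02, [324.0, 222.0]), (-0.01, [324.0, 216.0]), (0, [324.0, 210.0])]
```

The visible finger ends lie about 30 mm behind the nominal TCP. The handle-top view agrees: the fingers shut just above the handle. I'll open and go down in small steps, watching the force.

>>> {"op": "move_arm", "data": {"series": [[0,0,0,0,0,0,0.7],[0,0,0,0,0,0,0.7],[0,0,0,0,0,0,0.7],[0,0,0,0,0,0,0.7],[0,0,0,0,0,0,0.7]]}}

```text
clock: 4.1
tcp_pos: [0.4643, 0.3857, 0.0234]
orientation: [180.0, 0.0, -166.5]
contact_force: [-0.1, -0.6, 0.9]
opening: 0.432
```

>>> {"op": "move_arm", "data": {"series": [[0,0,0,0,0,0,0.7],[0,0,0,0,0,0,0.7],[0,0,0,0,0,0.02,0.7],[0,0,0,0,0,0.04,0.7],[0,0,0,0,0,0.05,0.7]]}}

```text
clock: 4.6
tcp_pos: [0.4641, 0.3854, 0.0128]
orientation: [-180.0, -0.0, -166.5]
contact_force: [-0.2, -1.1, 0.3]
opening: 0.7
```

```bash
python3 - <<'E'
from h import *
s=r.observe();print(s["clock"],s["opening"],s["contact_force"],s["tcp_pos"],s["qpos"].tolist())
cv2.imwrite("pics/w3.png",r.capture("wrist"))
E
```

```text
4.6 0.6995467061134951 [-0.15691407 -1.14019173  0.2858019 ] [0.46406199 0.38544458 0.01280022] [-34.960028292640075, 53.611528150452344, -16.255920821207855, 100.36256485243072, 26.844543310528955, 29.935201533574798, 35.040156197736444]
```

View pics/w3.png

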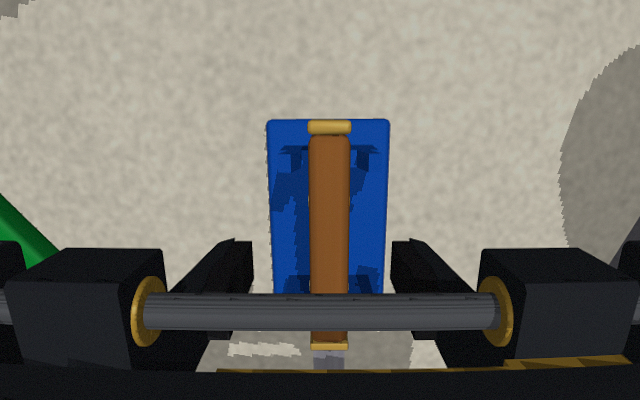

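Fingertips sit at columns 253 and 392, row 240, one on each side of the handle (329). They are still well above its mid-height, so I'm going further down while watching the force.

>>> {"op": "move_arm", "data": {"series": [[0,0,0,0,0,0.015,0.7],[0,0,0,0,0,0.03,0.7],[0,0,0,0,0,0.03,0.7]]}}

```text
clock: 4.95
tcp_pos: [0.4641, 0.3855, 0.007]
orientation: [-180.0, -0.0, -166.5]
contact_force: [-0.3, -0.7, 0.6]
opening: 0.697
```

>>> {"op": "move_arm", "data": {"series": [[0,0,0,0,0,0.015,0.6],[0,0,0,0,0,0.03,0.6],[0,0,0,0,0,0.03,0.6]]}}

```text
clock: 5.25
tcp_pos: [0.4641, 0.3855, 0.001]
orientation: [-180.0, -0.0, -166.5]
contact_force: [0.3, 0.7, 0.6]
opening: 0.599
```

Nominal TCP is now at z = 1 mm with no contact on the 8 mm foot, so the fingers really are shorter than stated. A little lower, then close.

>>> {"op": "move_arm", "data": {"series": [[0,0,0,0,0,0.015,0.5],[0,0,0,0,0,0.025,0.4],[0,0,0,0,0,0.025,0],[0,0,0,0,0,0.025,0],[0,0,0,0,0,0.025,0]]}}

```text
clock: 5.75
tcp_pos: [0.4643, 0.386, -0.0035]
orientation: [180.0, 0.0, -166.5]
contact_force: [0.7, -0.4, -1.0]
opening: 0.2
```

>>> {"op": "move_arm", "data": {"series": [[0,0,0,0,0,0,0],[0,0,0,0,0,0,0],[0,0,0,0,0,0,0],[0,0,0,0,0,0,0],[0,0,0,0,0,0,0]]}}

```text
clock: 6.25
tcp_pos: [0.4643, 0.3859, -0.0035]
orientation: [180.0, 0.0, -166.5]
contact_force: [-0.6, 1.1, -0.7]
opening: 0.199
```

```bash
python3 - <<'E'
from h import *
s=r.observe();print(s["clock"],s["opening"],s["contact_force"],s["tcp_pos"],s["qpos"].tolist())
E
```

```text
6.25 0.19941685125053935 [-0.60429209  1.13736939 -0.65865087] [ 0.46433158  0.38588855 -0.00350239] [-35.427390647019116, 55.0622422026841, -15.430697013031123, 100.47454922623166, 27.467131327520402, 28.19463051464836, 34.48495408449438]
```

The handle is gripped (17.5 mm). Knife underside ≈ nominal TCP z + 34.5 mm, tip about 96 mm ahead. Lifting and starting the turn.

>>> {"op": "move_arm", "data": {"series": [[0,0,0,0,0,-0.1,0],[0,0,0,0,0,-0.3,0],[0,0,0,0,0,-0.55,0],[0,0,0,0,0,-0.8,0],[0,0,0,0,0,-0.8,0]]}}

```text
clock: 6.75
tcp_pos: [0.4675, 0.389, 0.1631]
orientation: [179.6, 0.6, -166.5]
contact_force: [-0.2, 0.3, -2.0]
opening: 0.199
```

>>> {"op": "move_arm", "data": {"series": [[0,0,0.09,0.15,-0.2,0,0],[0,0,0.18,0.15,-0.4,0,0],[0,0,0.27,0.15,-0.6,0,0],[0,0,0.36,0.15,-0.8,0,0],[0,0,0.45,0.15,-1,0,0]]}}

```text
clock: 7.25
tcp_pos: [0.4815, 0.182, 0.1559]
orientation: [-179.9, -0.0, 152.7]
contact_force: [1.2, 0.4, -1.9]
opening: 0.2
```

```bash
python3 - <<'E'
from h import *
s=r.observe();print(s["clock"],s["opening"],s["contact_force"],s["tcp_pos"],s["orientation"],s["qpos"].tolist())
print(to([.50,-.05,.16],104,s))
E
```

```text
7.25 0.19973143751132288 [ 1.24092809  0.39336758 -1.86797158] [0.48146201 0.18198394 0.155864  ] [-1.79918722e+02 -2.40151335e-02  1.52664309e+02] [-18.128856953352532, 35.38864610751551, -12.361492616838555, 111.24486993286676, 12.614768456052392, 34.73245479673494, 23.973874851114747]
[-0.001, 0.0001, 0.5407, -0.615, -0.9879, -0.0195]
```

>>> {"op": "move_arm", "data": {"series": [[0,0,0.09,-0.13,-0.2,0,0],[0,0,0.18,-0.26,-0.4,0,0],[0,0,0.27,-0.4,-0.6,0,0],[0,0,0.36,-0.53,-0.8,0,0],[0,0,0.45,-0.61,-0.99,0,0]]}}

```text
clock: 7.75
tcp_pos: [0.5008, -0.0508, 0.1559]
orientation: [-180.0, 0.1, 112.1]
contact_force: [-0.4, -0.4, -0.9]
opening: 0.199
```

>>> {"op": "move_arm", "data": {"series": [[0,0,0.09,0,0,0,0],[0,0,0.09,0,0,0,0],[0,0,0.09,0,0,0,0]]}}

```text
clock: 8.05
tcp_pos: [0.5003, -0.0466, 0.156]
orientation: [-180.0, -0.0, 104.7]
contact_force: [-0.4, -0.5, -1.8]
opening: 0.198
```

```bash
python3 - <<'E'
from kin import *
s=r.observe();print(s["clock"],s["opening"],s["contact_force"],s["tcp_pos"],s["orientation"],s["qpos"].tolist())
np.save("w4T.npy",T_wrist(s));cv2.imwrite("pics/w4.png",r.capture("wrist"))
D+=[([-35.427390647019116,55.0622422026841,-15.430697013031123,100.47454922623166,27.467131327520402,28.19463051464836,34.48495408449438],[.46433,.38589,-.0035]),
([-18.128856953352532,35.38864610751551,-12.361492616838555,111.24486993286676,12.614768456052392,34.73245479673494,23.973874851114747],[.48146,.18198,.155864]),(s["qpos"],s["tcp_pos"])]
for q,p in D:
    M=[];A=np.eye(3)
    for a,g,v in zip(ax,sg,q):
        A=A@R.from_euler(a,g*v,degrees=True).as_matrix();M.append(A)
# generic linear fit: p = sum_i M_i v_i + v0
def mats(q):
    A=np.eye(3);o=[A]
    for a,g,v in zip(ax,sg,q):
        A=A@R.from_euler(a,g*v,degrees=True).as_matrix();o.append(A)
    return np.hstack(o)
B=np.vstack([mats(q) for q,_ in D]);y=np.hstack([p for _,p in D])
x0=np.zeros(24);x0[2]=.36;x0[11]=.42;x0[17]=.4;x0[23]=.2
lam=.02
x=x0+np.linalg.lstsq(np.vstack([B,lam*np.eye(24)]),np.r_[y-B@x0,np.zeros(24)],rcond=None)[0]
print(np.round(x.reshape(8,3),3),np.abs(B@x-y).max())
np.save("D.npy",np.array([np.r_[q,p] for q,p in D]))
E
```

```text
8.05 0.19818427728048832 [-0.36956804 -0.52491842 -1.81869148] [ 0.50032062 -0.04662511  0.15600688] [-1.79956436e+02 -3.97143924e-02  1.04674897e+02] [0.9062190190509299, 34.36325917844395, -1.3000491538808303, 113.6064316978492, 1.3292059490663248, 32.09624956131115, 13.381156055627805]
[[-0.002  0.001  0.317]
 [ 0.    -0.011 -0.043]
 [ 0.006 -0.011  0.07 ]
 [-0.003 -0.013  0.49 ]
 [-0.004 -0.013 -0.029]
 [ 0.002  0.001  0.371]
 [-0.     0.001  0.045]
 [-0.    -0.002  0.245]] 0.00019200497165333674
```

View pics/w4.png

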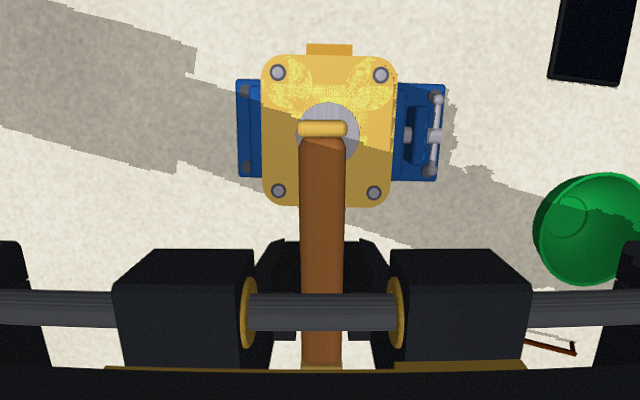

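The wrist view shows the flask bolts at (278,72), (381,75), (279,191) and (374,193). The left ledge spans columns 307–352, outer edge row 44, and the tommy bar is at (437,130). The knife is square in the grip. Next: locate the flask and check whether the arm can reach both sides.

```bash
cat > ik.py <<'E'
from h import *
from scipy.optimize import least_squares
sg=(-1,1,-1,1,-1,1,-1);ax="zyzyzyz"
def mats(q):
    A=np.eye(3);o=[A]
    for a,g,v in zip(ax,sg,q):
        A=A@R.from_euler(a,g*v,degrees=True).as_matrix();o.append(A)
    return o
D=np.load("D.npy");x0=np.zeros(24);x0[2]=.36;x0[11]=.42;x0[17]=.4;x0[23]=.2
B=np.vstack([np.hstack(mats(d[:7])) for d in D]);y=D[:,7:].ravel()
X=x0+np.linalg.lstsq(np.vstack([B,.02*np.eye(24)]),np.r_[y-B@x0,np.zeros(24)],rcond=None)[0]
Z90=R.from_euler('z',90,degrees=True).as_matrix()
lo=np.array([-172.22,-26.19,-84.43,7.71,-57.33,2.42,-152.13]);hi=np.array([172.22,119.32,86.54,146.69,237.33,119.75,152.13])
def fk(q):
    o=mats(q);return np.hstack(o)@X,o[-1]@Z90
def ik(p,Rt,q0,pref=None,w=0):
    def f(q):
        a,M=fk(q);e=np.r_[(a-p)*1000,R.from_matrix(M.T@Rt).as_rotvec(degrees=True)*5]
        return np.r_[e,w*(q-q0)] if pref is None else np.r_[e,w*(q-pref)]
    s=least_squares(f,np.clip(q0,lo+.01,hi-.01),bounds=(lo,hi));return s.x,np.abs(f(s.x)[:6]).max()
E
python3 - <<'E'
from ik import *
T=np.load("w4T.npy")
b=at_z("wrist",[(278,72),(381,75),(374,193),(279,191)],.096,T)[:,:2]
print("centre",b.mean(0),"sides",[np.round([np.linalg.norm(v)*1e3,np.degrees(np.arctan2(v[1],v[0]))],1).tolist() for v in(b[1]-b[0],b[2]-b[3],b[0]-b[3],b[1]-b[2])])
print("ledge outer",at_z("wrist",[(307,44),(329.5,44),(352,44)],.062,T))
print("vice: tommy end/edge",at_z("wrist",[(236,79),(237,177),(445,85),(437,181)],.015,T))
from math import radians as rd
th=13.8
c=b.mean(0);u=np.array([-np.sin(rd(th)),np.cos(rd(th))])
for z in(.03,.1):
  p=np.r_[c-u*.150,z]; Rt=R.from_euler('xyz',[180,0,th-90],degrees=True).as_matrix()
  for q3 in(-60,-40,-20,0,20,40,60):
    q0=np.array([15,45,q3,110,-q3*.8+0.,30,-150.]);q,e=ik(p,Rt,q0,q0,w=.02);print(z,q3,np.round(q,1).tolist(),round(e,2))
E
```

```text
centre [ 4.92729629e-01 -2.87454359e-04] sides [[67.6, 13.1], [67.3, 13.4], [80.1, 103.5], [79.7, 103.3]]
ledge outer [[0.46199458 0.05759878 0.062     ]
 [0.47798582 0.0617663  0.062     ]
 [0.49396962 0.06598812 0.062     ]]
vice: tommy end/edge [[ 0.40483584  0.02122505  0.015     ]
 [ 0.42314681 -0.06451196  0.015     ]
 [ 0.5843677   0.06327187  0.015     ]
 [ 0.60570482 -0.02066869  0.015     ]]
0.03 -60 [10.1, 49.2, 1.5, 110.0, -3.2, 20.9, -152.1] 0.01
0.03 -40 [10.1, 49.2, 1.5, 110.0, -3.2, 20.9, -152.1] 0.01
0.03 -20 [10.1, 49.2, 1.5, 110.0, -3.2, 20.9, -152.1] 0.0
0.03 0 [10.1, 49.2, 1.5, 110.0, -3.2, 20.9, -152.1] 0.0
0.03 20 [7.4, 49.4, 6.2, 110.3, -13.3, 21.0, -142.3] 0.0
0.03 40 [4.1, 50.0, 12.0, 110.6, -25.2, 22.0, -130.8] 0.0
0.03 60 [0.1, 51.0, 19.2, 110.9, -38.1, 24.5, -118.3] 0.01
0.1 -60 [9.6, 42.4, 2.3, 108.3, -3.2, 29.4, -152.1] 0.01
0.1 -40 [9.6, 42.4, 2.3, 108.3, -3.2, 29.4, -152.1] 0.01
0.1 -20 [9.6, 42.4, 2.3, 108.3, -3.2, 29.4, -152.1] 0.0
0.1 0 [9.6, 42.4, 2.3, 108.3, -3.2, 29.4, -152.1] 0.0
0.1 20 [5.6, 42.8, 9.3, 108.6, -12.8, 29.6, -142.6] 0.0
0.1 40 [0.7, 43.7, 17.9, 109.0, -24.3, 31.0, -131.2] 0.0
0.1 60 [-4.5, 45.5, 27.4, 109.3, -36.0, 34.0, -119.6] 0.0
```

Flask centre (0.4927, −0.0003), yaw 13.3°. The ledge outer edge reads y′ = 63.8 mm against 64 expected. Inverse kinematics says both sides are reachable with this grip. Going to the left side.

```bash
cat >> h.py <<'E'
TH=np.radians(13.3);C=np.array([.4927,-.0003])
def vp(yp,z,xp=0.): return np.r_[C+yp*np.array([-np.sin(TH),np.cos(TH)])+xp*np.array([np.cos(TH),np.sin(TH)]),z]
def inv(p): d=np.array(p[:2])-C;return np.round(1e3*np.array([d@[np.cos(TH),np.sin(TH)],d@[-np.sin(TH),np.cos(TH)],p[2]]),2)
E
python3 -c "
from h import *
print(to(vp(.156,.045),103.3))"
```

```text
[-0.0003, -0.0006, 0.0156, 1.0109, 0.0401, 0.5563]
```

>>> {"op": "move_arm", "data": {"series": [[0,0,0.016,0.25,0.01,0,0],[0,0,0.016,0.5,0.02,0,0],[0,0,0.016,0.75,0.03,0,0],[0,0,0.016,0.95,0.04,0,0],[0,0,0.016,1,0.04,0,0]]}}

```text
clock: 8.6
tcp_pos: [0.4567, 0.1556, 0.1563]
orientation: [180.0, -0.2, 103.7]
contact_force: [1.6, 0.9, -1.4]
opening: 0.196
```

>>> {"op": "move_arm", "data": {"series": [[0,0,0,0.01,0,0.1,0],[0,0,0,0.01,0,0.3,0],[0,0,0,0.01,0,0.48,0],[0,0,0,0.01,0,0.55,0],[0,0,0,0.01,0,0.55,0]]}}

```text
clock: 9.1
tcp_pos: [0.4565, 0.1501, 0.0445]
orientation: [-179.7, 0.0, 103.1]
contact_force: [-0.6, 0.7, -1.5]
opening: 0.199
```

```bash
python3 -c "
from h import *
s=r.observe();print(s['clock'],inv(s['tcp_pos']),s['orientation'],s['contact_force'],s['moment'],s['qpos'])
print(to(vp(.153,.036),103.3,s))"
```

```text
9.1 [ -0.62 154.69  44.5 ] [-1.79747305e+02  4.37965106e-03  1.03130577e+02] [-0.56223456  0.73057614 -1.45351452] [-0.06752522  0.06587709  0.04273164] [-24.17774269  45.31137265   0.83223024 121.39391989  -2.70139116
  13.56154899  -7.83304124]
[-0.0028, 0.0, -0.0019, -0.0084, 0.0033, 0.0425]
```

>>> {"op": "move_arm", "data": {"series": [[0,0,0,-0.008,0.003,0.02,0],[0,0,0,-0.008,0.003,0.04,0],[0,0,0,-0.008,0.003,0.05,0],[0,0,0,-0.008,0.003,0.06,0],[0,0,0,-0.008,0.003,0.06,0]]}}

```text
clock: 9.6
tcp_pos: [0.4593, 0.1487, 0.0346]
orientation: [180.0, -0.0, 103.0]
contact_force: [0.8, 0.2, -0.7]
opening: 0.2
```

>>> {"op": "move_arm", "data": {"series": [[0,0,0,0,0,0.005,0],[0,0,0,0,0,0.01,0],[0,0,0,0,0,0.01,0]]}}

```text
clock: 9.9
tcp_pos: [0.4591, 0.1487, 0.0324]
orientation: [-180.0, -0.0, 103.0]
contact_force: [0.3, -0.5, -1.3]
opening: 0.199
```

>>> {"op": "move_arm", "data": {"series": [[0,0,0,0,0,0.005,0],[0,0,0,0,0,0.01,0],[0,0,0,0,0,0.01,0]]}}

```text
clock: 10.2
tcp_pos: [0.4591, 0.1486, 0.0303]
orientation: [-180.0, -0.0, 103.0]
contact_force: [-0.6, 0.2, -1.6]
opening: 0.201
```

>>> {"op": "move_arm", "data": {"series": [[0,0,0,0,0,0.005,0],[0,0,0,0,0,0.01,0],[0,0,0,0,0,0.01,0]]}}

```text
clock: 10.5
tcp_pos: [0.4591, 0.1486, 0.0283]
orientation: [-180.0, -0.0, 103.0]
contact_force: [0.5, 0.3, -1.0]
opening: 0.196
```

>>> {"op": "move_arm", "data": {"series": [[0,0,0,0,0,0.005,0],[0,0,0,0,0,0.005,0]]}}

```text
clock: 10.7
tcp_pos: [0.4591, 0.1486, 0.0273]
orientation: [-180.0, -0.0, 103.0]
contact_force: [-0.0, -0.3, -1.5]
opening: 0.199
```

>>> {"op": "move_arm", "data": {"series": [[0,0,0,0,0,0.005,0],[0,0,0,0,0,0.005,0]]}}

```text
clock: 10.9
tcp_pos: [0.4592, 0.1487, 0.0264]
orientation: [180.0, -0.0, 103.0]
contact_force: [-0.7, 0.9, 0.1]
opening: 0.193
```

>>> {"op": "move_arm", "data": {"series": [[0,0,0,0,0,0.005,0],[0,0,0,0,0,0.005,0]]}}

```text
clock: 11.1
tcp_pos: [0.4593, 0.1488, 0.0256]
orientation: [180.0, -0.0, 103.0]
contact_force: [0.0, 1.0, 3.6]
opening: 0.201
```

Contact on the left ledge at nominal z ≈ 26.7 mm, so the seam is about 61 mm up. Easing slightly and sliding in slowly.

>>> {"op": "move_arm", "data": {"series": [[0,0,0,-0.006,0,-0.003,0],[0,0,0,-0.013,0,-0.003,0],[0,0,0,-0.02,0,-0.003,0],[0,0,0,-0.026,0,-0.003,0],[0,0,0,-0.032,0,-0.003,0]]}}

```text
clock: 11.6
tcp_pos: [0.4607, 0.1427, 0.0261]
orientation: [180.0, -0.0, 103.0]
contact_force: [-1.5, 3.2, 2.0]
opening: 0.199
```

>>> {"op": "move_arm", "data": {"series": [[0,0,0,-0.005,0,0,0],[0,0,0,-0.01,0,0,0]]}}

```text
clock: 11.8
tcp_pos: [0.4609, 0.1421, 0.0261]
orientation: [180.0, -0.1, 103.1]
contact_force: [-2.4, 6.2, 3.9]
opening: 0.2
```

>>> {"op": "move_arm", "data": {"series": [[0,0,0,-0.005,0,0,0],[0,0,0,-0.01,0,0,0]]}}

```text
clock: 12.0
tcp_pos: [0.4609, 0.1418, 0.0261]
orientation: [180.0, -0.2, 103.2]
contact_force: [-3.6, 10.0, 4.7]
opening: 0.202
```

```bash
python3 -c "
from h import *
s=r.observe();print(s['clock'],inv(s['tcp_pos']),s['orientation'],s['contact_force'],s['moment'])"
```

```text
12.0 [  1.77 145.57  26.13] [179.970869    -0.21999606 103.15350884] [-3.56236559 10.03345358  4.7383834 ] [ 1.71382582  0.62929694 -0.04933527]
```

>>> {"op": "move_arm", "data": {"series": [[0,0,0,-0.005,0,0,0],[0,0,0,-0.01,0,0,0],[0,0,0,-0.01,0,0,0]]}}

```text
clock: 12.3
tcp_pos: [0.461, 0.1415, 0.0262]
orientation: [180.0, -0.3, 103.3]
contact_force: [-4.1, 11.3, 4.5]
opening: 0.2
```

>>> {"op": "move_arm", "data": {"series": [[0,0,0,-0.005,0,0,0],[0,0,0,-0.01,0,0,0],[0,0,0,-0.01,0,0,0]]}}

```text
clock: 12.6
tcp_pos: [0.4611, 0.1412, 0.0263]
orientation: [180.0, -0.4, 103.4]
contact_force: [-4.8, 15.1, 6.2]
opening: 0.199
```

```bash
python3 -c "
from h import *
s=r.observe();print(s['clock'],inv(s['tcp_pos']),s['orientation'],s['contact_force'],s['moment'])"
```

```text
12.6 [  1.81 145.    26.29] [179.95371443  -0.43479516 103.35369668] [-4.82846422 15.11892766  6.22380959] [ 2.75352245  1.0383147  -0.12442069]
```

>>> {"op": "move_arm", "data": {"series": [[0,0,0,-0.005,0,0,0],[0,0,0,-0.01,0,0,0],[0,0,0,-0.01,0,0,0]]}}

```text
clock: 12.9
tcp_pos: [0.4614, 0.1407, 0.0263]
orientation: [179.9, -0.5, 103.4]
contact_force: [-5.6, 17.3, 6.4]
opening: 0.196
```

```bash
python3 -c "
from h import *
s=r.observe();print(s['clock'],inv(s['tcp_pos']),s['orientation'],s['contact_force'],s['moment'])"
```

```text
12.9 [  1.93 144.39  26.34] [179.93514275  -0.52201606 103.43916063] [-5.57651305 17.32925631  6.40819581] [ 3.23591492  1.15890701 -0.10249235]
```

>>> {"op": "move_arm", "data": {"series": [[0,0,0,-0.005,0,0,0],[0,0,0,-0.01,0,0,0],[0,0,0,-0.01,0,0,0]]}}

```text
clock: 13.2
tcp_pos: [0.462, 0.1393, 0.0264]
orientation: [179.9, -0.6, 103.5]
contact_force: [-5.6, 19.3, 6.8]
opening: 0.204
```

>>> {"op": "move_arm", "data": {"series": [[0,0,0,-0.003,0,0,0],[0,0,0,-0.006,0,0,0],[0,0,0,-0.006,0,0,0]]}}

```text
clock: 13.5
tcp_pos: [0.4624, 0.1382, 0.0264]
orientation: [179.9, -0.6, 103.5]
contact_force: [-5.1, 18.4, 7.1]
opening: 0.196
```

```bash
python3 -c "
from h import *
s=r.observe();print(s['clock'],inv(s['tcp_pos']),s['orientation'],s['contact_force'],s['moment'])"
```

```text
13.5 [  2.41 141.7   26.42] [179.88235763  -0.55227012 103.48206051] [-5.13098349 18.35792184  7.10987975] [ 3.41219865  1.14018612 -0.07537068]
```

The knife is sliding at a steady push of about 19 N. Roof contact came near y′ ≈ 145. Going on to about 3 mm open on the left (y′ ≈ 136.5).

>>> {"op": "move_arm", "data": {"series": [[0,0,0,-0.005,0,0,0],[0,0,0,-0.01,0,0,0],[0,0,0,-0.015,0,0,0],[0,0,0,-0.02,0,0,0],[0,0,0,-0.022,0,0,0]]}}

```text
clock: 14.0
tcp_pos: [0.4638, 0.1345, 0.0265]
orientation: [179.8, -0.6, 103.5]
contact_force: [-5.2, 18.5, 6.5]
opening: 0.196
```

```bash
python3 -c "
from h import *
s=r.observe();print(s['clock'],inv(s['tcp_pos']),s['orientation'],s['contact_force'],s['moment'])"
```

```text
14.0 [  2.87 137.81  26.5 ] [179.83089185  -0.58642768 103.52372586] [-5.20830283 18.53698327  6.51925101] [ 3.64209404  1.02117017 -0.04368315]
```

>>> {"op": "move_arm", "data": {"series": [[0,0,0,-0.005,0,0,0],[0,0,0,-0.007,0,0,0],[0,0,0,-0.007,0,0,0]]}}

```text
clock: 14.3
tcp_pos: [0.4643, 0.1328, 0.0265]
orientation: [179.8, -0.6, 103.5]
contact_force: [-5.0, 19.0, 6.4]
opening: 0.196
```

>>> {"op": "move_arm", "data": {"series": [[0,0,0,0.03,0,0,0],[0,0,0,0.06,0,0,0],[0,0,0,0.09,0,0,0],[0,0,0,0.13,0,0,0],[0,0,0,0.17,0,0,0]]}}

```text
clock: 14.8
tcp_pos: [0.4567, 0.1569, 0.0258]
orientation: [-179.9, 0.0, 102.9]
contact_force: [-0.3, -1.9, 1.1]
opening: 0.198
```

```bash
python3 -c "
from h import *
s=r.observe();print(s['clock'],inv(s['tcp_pos']),s['orientation'],s['contact_force'],s['moment'],s['qpos'])"
```

```text
14.8 [  1.12 161.25  25.84] [-1.79939179e+02  3.68578276e-02  1.02912953e+02] [-0.27993395 -1.85877876  1.1177194 ] [-0.53105541 -0.09107874  0.01607178] [-24.96327155  47.51621961   0.84189419 121.53575919  -3.11994385
  11.03400077  -8.4186256 ]
```

Left is open about 3 mm and the knife is withdrawn. Lifting and going over to the right with a half turn.

>>> {"op": "move_arm", "data": {"series": [[0,0,0,0.02,0,-0.1,0],[0,0,0,0.02,0,-0.3,0],[0,0,0.09,0.02,0,-0.5,0],[0,0,0.18,0,0,-0.58,0],[0,0,0.27,-0.1,0,-0.58,0]]}}

```text
clock: 15.3
tcp_pos: [0.4624, 0.1413, 0.1441]
orientation: [179.8, -0.3, 78.6]
contact_force: [0.1, -0.7, -1.2]
opening: 0.2
```

```bash
python3 -c "
from h import *
s=r.observe();print(s['clock'],inv(s['tcp_pos']),s['orientation'],s['contact_force'],s['qpos'])
print(to(vp(-.02,.14),20,s))"
```

```text
15.3 [  3.04 144.75 144.09] [179.84834421  -0.28368821  78.63013171] [ 0.11194041 -0.69514417 -1.17290909] [-27.99699291  34.79841669   8.95155966 117.9768605  -11.34885408
  27.73637692 -21.94909033]
[-0.0001, -0.0037, 0.6514, -0.755, 0.33, 0.0176]
```

>>> {"op": "move_arm", "data": {"series": [[0,0,0.09,-0.15,0.066,0,0],[0,0,0.18,-0.3,0.132,0,0],[0,0,0.27,-0.45,0.2,0,0],[0,0,0.36,-0.6,0.265,0,0],[0,0,0.45,-0.755,0.33,0,0]]}}

```text
clock: 15.8
tcp_pos: [0.4963, -0.0234, 0.1416]
orientation: [-179.9, 0.0, 37.9]
contact_force: [0.6, 0.7, -0.7]
opening: 0.197
```

```bash
python3 -c "
from h import *
s=r.observe();print(s['clock'],inv(s['tcp_pos']),s['orientation'],s['contact_force'],s['qpos'])
print(to(vp(-.156,.14),-36,s))"
```

```text
15.8 [ -1.77 -23.33 141.56] [-1.79903301e+02  1.95228658e-02  3.79082547e+01] [ 0.60330058  0.72640732 -0.74962579] [-13.66072825  36.90521013  17.98641839 115.86370945 -21.58436013
  30.46403936 -32.35584657]
[-0.0008, 0.0009, 0.8212, -0.2682, 0.6068, 0.0069]
```

>>> {"op": "move_arm", "data": {"series": [[0,0,0.09,-0.07,0.15,0,0],[0,0,0.18,-0.14,0.3,0,0],[0,0,0.27,-0.2,0.45,0,0],[0,0,0.36,-0.27,0.6,0,0],[0,0,0.45,-0.27,0.61,0,0]]}}

```text
clock: 16.3
tcp_pos: [0.53, -0.1576, 0.142]
orientation: [179.8, -0.1, -3.0]
contact_force: [0.2, 0.5, -1.1]
opening: 0.2
```

>>> {"op": "move_arm", "data": {"series": [[0,0,0.09,0,0,0,0],[0,0,0.18,0,0,0,0],[0,0,0.27,0,0,0,0],[0,0,0.36,0,0,0,0],[0,0,0.45,0,0,0,0]]}}

```text
clock: 16.8
tcp_pos: [0.5294, -0.1511, 0.1412]
orientation: [-180.0, 0.1, -43.1]
contact_force: [-0.3, -0.1, -1.7]
opening: 0.2
```

```bash
python3 -c "
from h import *
s=r.observe();print(s['clock'],inv(s['tcp_pos']),s['orientation'],s['contact_force'],s['qpos'])
print(to(vp(-.156,.045),-76.7,s))"
```

```text
16.8 [   1.03 -155.19  141.24] [-1.79980395e+02  1.20612967e-01 -4.31017826e+01] [-0.34211725 -0.05847101 -1.70176842] [-11.46255706  45.40522883  40.77219133 107.57850952 -42.55620796
  43.55909342 -79.68069074]
[0.0002, 0.0014, 0.3733, 0.0015, 0.0067, 0.4812]
```

>>> {"op": "move_arm", "data": {"series": [[0,0,0.09,0,0,0,0],[0,0,0.18,0,0,0,0],[0,0,0.27,0,0,0,0],[0,0,0.36,0,0,0,0],[0,0,0.37,0,0,0,0]]}}

```text
clock: 17.3
tcp_pos: [0.5293, -0.1512, 0.141]
orientation: [179.9, 0.1, -76.1]
contact_force: [-0.4, -0.7, -1.2]
opening: 0.197
```

```bash
python3 -c "
from h import *
s=r.observe();print(s['clock'],inv(s['tcp_pos']),s['orientation'],s['contact_force'],s['qpos'])
print(to(vp(-.1535,.034),-76.7,s))"
```

```text
17.3 [   0.91 -155.29  140.98] [ 1.79902966e+02  8.10163370e-02 -7.61326136e+01] [-0.39042647 -0.69069721 -1.16029402] [ -15.48885316   48.91754842   49.9685018   107.76203818  -50.27609702
   48.63634256 -105.00140871]
[0.0011, 0.0009, 0.0063, -0.0082, 0.0036, 0.5349]
```

>>> {"op": "move_arm", "data": {"series": [[0,0,0.006,-0.008,0.004,0.12,0],[0,0,0.006,-0.008,0.004,0.3,0],[0,0,0.006,-0.008,0.004,0.46,0],[0,0,0.006,-0.008,0.004,0.53,0],[0,0,0.006,-0.008,0.004,0.53,0]]}}

```text
clock: 17.8
tcp_pos: [0.5272, -0.1498, 0.034]
orientation: [179.9, 0.2, -76.5]
contact_force: [-0.3, -0.3, -0.0]
opening: 0.197
```

>>> {"op": "move_arm", "data": {"series": [[0,0,0,0,0,0.005,0],[0,0,0,0,0,0.01,0],[0,0,0,0,0,0.01,0]]}}

```text
clock: 18.1
tcp_pos: [0.5291, -0.1515, 0.0347]
orientation: [-179.9, -0.1, -76.6]
contact_force: [0.4, -0.2, -0.9]
opening: 0.201
```

```bash
python3 -c "
from h import *
s=r.observe();print(s['clock'],inv(s['tcp_pos']),s['orientation'],s['contact_force'],s['qpos'])"
```

```text
18.1 [   0.64 -155.53   34.74] [-1.79934261e+02 -5.00698018e-02 -7.66296719e+01] [ 0.44157086 -0.20590413 -0.94126954] [  -7.45530954   54.21071263   33.42912215  111.06635854  -56.01627995
   32.5919645  -101.68004167]
```

>>> {"op": "move_arm", "data": {"series": [[0,0,0,-0.006,0,0.01,0],[0,0,0,-0.012,0,0.02,0],[0,0,0,-0.012,0,0.02,0]]}}

```text
clock: 18.4
tcp_pos: [0.5278, -0.1485, 0.0298]
orientation: [180.0, 0.0, -76.6]
contact_force: [1.0, 0.2, -1.3]
opening: 0.199
```

>>> {"op": "move_arm", "data": {"series": [[0,0,0,0,0,0.005,0],[0,0,0,0,0,0.01,0],[0,0,0,0,0,0.01,0]]}}

```text
clock: 18.7
tcp_pos: [0.5279, -0.1491, 0.0279]
orientation: [180.0, 0.0, -76.7]
contact_force: [0.0, 0.1, -1.6]
opening: 0.198
```

```bash
python3 -c "
from h import *
s=r.observe();print(s['clock'],inv(s['tcp_pos']),s['orientation'],s['contact_force'],s['qpos'])"
```

```text
18.7 [ 2.0000e-02 -1.5291e+02  2.7880e+01] [ 1.79994110e+02  8.55784186e-03 -7.66829135e+01] [ 0.02940993  0.13773934 -1.563314  ] [  -6.94035857   54.47685851   31.98858857  111.34553741  -56.07499703
   31.31233212 -101.88515573]
```

>>> {"op": "move_arm", "data": {"series": [[0,0,0,0,0,0.005,0],[0,0,0,0,0,0.005,0]]}}

```text
clock: 18.9
tcp_pos: [0.528, -0.1491, 0.0269]
orientation: [-180.0, 0.0, -76.7]
contact_force: [0.0, -0.2, -1.4]
opening: 0.204
```

>>> {"op": "move_arm", "data": {"series": [[0,0,0,0,0,0.004,0],[0,0,0,0,0,0.004,0]]}}

```text
clock: 19.1
tcp_pos: [0.528, -0.1492, 0.0263]
orientation: [-180.0, 0.0, -76.7]
contact_force: [-1.1, 0.1, 0.2]
opening: 0.2
```

```bash
python3 -c "
from h import *
s=r.observe();print(s['clock'],inv(s['tcp_pos']),s['orientation'],s['contact_force'],s['qpos'])"
```

```text
19.1 [ 1.3000e-01 -1.5303e+02  2.6310e+01] [-1.79986554e+02  2.36419373e-04 -7.66877559e+01] [-1.11585368  0.09298991  0.20360461] [  -6.76033185   54.54945809   31.65211967  111.35406767  -56.0864145
   31.01255087 -101.8918423 ]
```

Light contact on the right ledge at the same height. Sliding in.

>>> {"op": "move_arm", "data": {"series": [[0,0,0,-0.006,0,0,0],[0,0,0,-0.013,0,0,0],[0,0,0,-0.02,0,0,0],[0,0,0,-0.026,0,0,0],[0,0,0,-0.032,0,0,0]]}}

```text
clock: 19.6
tcp_pos: [0.5266, -0.1428, 0.0263]
orientation: [-180.0, -0.0, -76.7]
contact_force: [-0.0, -1.0, 1.9]
opening: 0.197
```

>>> {"op": "move_arm", "data": {"series": [[0,0,0,-0.005,0,0,0],[0,0,0,-0.01,0,0,0],[0,0,0,-0.01,0,0,0]]}}

```text
clock: 19.9
tcp_pos: [0.526, -0.1406, 0.0262]
orientation: [-180.0, 0.0, -76.7]
contact_force: [0.7, -0.8, 0.9]
opening: 0.199
```

>>> {"op": "move_arm", "data": {"series": [[0,0,0,-0.005,0,0,0],[0,0,0,-0.01,0,0,0],[0,0,0,-0.01,0,0,0]]}}

```text
clock: 20.2
tcp_pos: [0.5258, -0.1397, 0.0264]
orientation: [-180.0, -0.1, -76.7]
contact_force: [1.5, -2.3, 1.4]
opening: 0.197
```

```bash
python3 -c "
from h import *
s=r.observe();print(s['clock'],inv(s['tcp_pos']),s['orientation'],s['contact_force'],s['moment'],s['qpos'])"
```

```text
20.2 [ 1.400e-01 -1.433e+02  2.638e+01] [-1.79978691e+02 -8.10539995e-02 -7.66997885e+01] [ 1.5139332  -2.28025198  1.3546789 ] [-0.26186545  0.01596288 -0.02470284] [  -7.42173899   54.15324536   30.90513341  112.18404273  -56.11583683
   30.01819097 -102.62497225]
```

>>> {"op": "move_arm", "data": {"series": [[0,0,0,-0.006,0,0,0],[0,0,0,-0.012,0,0,0],[0,0,0,-0.018,0,0,0],[0,0,0,-0.024,0,0,0],[0,0,0,-0.03,0,0,0]]}}

```text
clock: 20.7
tcp_pos: [0.5257, -0.1387, 0.0272]
orientation: [-179.9, -0.6, -76.8]
contact_force: [2.2, -10.5, 2.1]
opening: 0.199
```

>>> {"op": "move_arm", "data": {"series": [[0,0,0,-0.006,0,0,0],[0,0,0,-0.012,0,0,0],[0,0,0,-0.018,0,0,0],[0,0,0,-0.024,0,0,0],[0,0,0,-0.03,0,0,0]]}}

```text
clock: 21.2
tcp_pos: [0.5258, -0.1382, 0.0282]
orientation: [-179.8, -1.1, -77.0]
contact_force: [4.3, -18.3, 2.0]
opening: 0.199
```

```bash
python3 -c "
from h import *
s=r.observe();print(s['clock'],inv(s['tcp_pos']),s['orientation'],s['contact_force'],s['moment'],s['qpos'])"
```

```text
21.2 [   0.46 -141.78   28.19] [-179.77992815   -1.1080205   -77.01542616] [  4.281252   -18.34038003   1.95657469] [-3.4890933  -0.4647222   0.09834226] [  -8.03888684   53.70482267   30.54494328  112.93120768  -56.0603888
   28.42241148 -103.50790829]
```

The push is pitching the knife by 1.1° (nose down, hand up 2 mm). I'm correcting the pitch and pressing down lightly to keep the flat on the ledge while going on.

>>> {"op": "move_arm", "data": {"series": [[0,-0.004,0,0,0,0.004,0],[0,-0.008,0,0,0,0.008,0],[0,-0.012,0,0,0,0.012,0],[0,-0.012,0,-0.005,0,0.012,0],[0,-0.012,0,-0.01,0,0.012,0]]}}

```text
clock: 21.7
tcp_pos: [0.5257, -0.1369, 0.0261]
orientation: [-179.7, -0.1, -77.0]
contact_force: [3.0, -19.1, 5.2]
opening: 0.196
```

```bash
python3 -c "
from h import *
s=r.observe();print(s['clock'],inv(s['tcp_pos']),s['orientation'],s['contact_force'],s['moment'],s['qpos'])"
```

```text
21.7 [   0.66 -140.57   26.1 ] [-1.79738657e+02 -8.14933898e-02 -7.70422070e+01] [  3.01332867 -19.12052886   5.15810344] [-3.60441799 -0.39761499  0.10754684] [  -7.17918578   53.8350182    29.95172247  112.53574882  -55.98794833
   29.13834776 -103.25015517]
```

>>> {"op": "move_arm", "data": {"series": [[0,0,0,-0.006,0,0,0],[0,0,0,-0.012,0,0,0],[0,0,0,-0.018,0,0,0],[0,0,0,-0.024,0,0,0],[0,0,0,-0.03,0,0,0]]}}

```text
clock: 22.2
tcp_pos: [0.5253, -0.133, 0.0266]
orientation: [-179.7, -0.3, -77.1]
contact_force: [4.3, -20.4, 4.8]
opening: 0.198
```

```bash
python3 -c "
from h import *
s=r.observe();print(s['clock'],inv(s['tcp_pos']),s['orientation'],s['contact_force'],s['moment'],s['qpos'])"
```

```text
22.2 [   1.18 -136.67   26.58] [-179.65794821   -0.29113077  -77.12343836] [  4.29633478 -20.44724534   4.80403658] [-3.92573794 -0.67246365 -0.03301159] [  -7.54399005   53.6072347    29.6120325   112.93543332  -56.01375898
   28.50479738 -103.71157938]
```

>>> {"op": "move_arm", "data": {"series": [[0,-0.001,0,-0.006,0,0.001,0],[0,-0.002,0,-0.012,0,0.002,0],[0,-0.002,0,-0.018,0,0.002,0],[0,-0.002,0,-0.024,0,0.002,0],[0,-0.002,0,-0.03,0,0.002,0]]}}

```text
clock: 22.7
tcp_pos: [0.5244, -0.1275, 0.0264]
orientation: [-179.6, -0.1, -77.1]
contact_force: [3.4, -21.3, 5.6]
opening: 0.198
```

```bash
python3 -c "
from h import *
s=r.observe();print(s['clock'],inv(s['tcp_pos']),s['orientation'],s['contact_force'],s['moment'],s['qpos'])"
```

```text
22.7 [   1.62 -131.04   26.4 ] [-1.79608516e+02 -1.44179516e-01 -7.71450483e+01] [  3.40619764 -21.30154619   5.58030196] [-4.00432387 -0.73718001 -0.02062318] [  -7.76881978   53.41751552   29.10377225  113.27300841  -56.04292261
   28.12005237 -104.09937463]
```

6 mm left to the right-hand target.

>>> {"op": "move_arm", "data": {"series": [[0,0,0,-0.006,0,0,0],[0,0,0,-0.012,0,0,0],[0,0,0,-0.018,0,0,0],[0,0,0,-0.024,0,0,0],[0,0,0,-0.027,0,0,0]]}}

```text
clock: 23.2
tcp_pos: [0.5232, -0.1217, 0.0264]
orientation: [-179.6, -0.1, -77.1]
contact_force: [3.6, -20.5, 5.3]
opening: 0.201
```

```bash
python3 -c "
from h import *
s=r.observe();print(s['clock'],inv(s['tcp_pos']),s['orientation'],s['contact_force'],s['moment'],s['qpos'])"
```

```text
23.2 [   1.8  -125.16   26.44] [-1.79599074e+02 -9.56065949e-02 -7.71392401e+01] [  3.57381006 -20.48275822   5.2658231 ] [-3.82059336e+00 -7.30658371e-01 -1.09677950e-03] [  -8.13073308   53.21969244   28.68073798  113.67251176  -56.07134739
   27.6827321  -104.52560019]
```

>>> {"op": "move_arm", "data": {"series": [[0,0.007,0,0.02,0,-0.006,0],[0,0.014,0,0.045,0,-0.012,0],[0,0.014,0,0.09,0,-0.012,0],[0,0.014,0,0.14,0,-0.012,0],[0,0.014,0,0.18,0,-0.012,0]]}}

```text
clock: 23.7
tcp_pos: [0.526, -0.1421, 0.0251]
orientation: [179.9, 0.2, -76.6]
contact_force: [-0.8, 1.3, 4.1]
opening: 0.2
```

>>> {"op": "move_arm", "data": {"series": [[0,0,0,0.04,0,0,0],[0,0,0,0.05,0,-0.1,0],[0,0,0,0.05,0,-0.3,0],[0,0,0,0.05,0,-0.5,0],[0,0,0,0.05,0,-0.58,0]]}}

```text
clock: 24.2
tcp_pos: [0.5299, -0.1557, 0.1442]
orientation: [-179.9, -0.3, -76.8]
contact_force: [0.7, 0.1, -1.1]
opening: 0.197
```

```bash
python3 -c "
from h import *
s=r.observe();print(s['clock'],inv(s['tcp_pos']),s['orientation'],s['contact_force'],s['moment'],s['qpos'])
print(to(vp(.0,.145),60,s),to(vp(-.1,.145),-30,s))"
```

```text
24.2 [   0.46 -159.83  144.15] [-179.85288296   -0.25925849  -76.75897399] [ 0.74101285  0.06280037 -1.12671702] [ 0.11752848  0.06018973 -0.01893205] [ -11.68021603   45.43773388   41.81171194  107.53770392  -43.07164012
   43.83079297 -112.47270826]
[0.0027, -0.0033, -1.5195, -0.7991, 0.0031, -0.0079] [-0.0004, -0.0034, -0.5195, -0.2991, 0.0026, -0.0056]
```

Right side is estimated at about 5.9 mm. Returning to the left side, turning back the way it came.

>>> {"op": "move_arm", "data": {"series": [[0,0,-0.09,-0.08,0,0,0],[0,0,-0.18,-0.16,0,0,0],[0,0,-0.27,-0.24,0,0,0],[0,0,-0.36,-0.32,0,0,0],[0,0,-0.45,-0.4,0,0,0]]}}

```text
clock: 24.7
tcp_pos: [0.5101, -0.0759, 0.141]
orientation: [179.9, -0.0, -35.9]
contact_force: [-0.2, 0.4, -1.5]
opening: 0.201
```

>>> {"op": "move_arm", "data": {"series": [[0,0,-0.09,-0.06,-0.05,0,0],[0,0,-0.18,-0.12,-0.1,0,0],[0,0,-0.27,-0.18,-0.15,0,0],[0,0,-0.36,-0.24,-0.2,0,0],[0,0,-0.45,-0.3,-0.26,0,0]]}}

```text
clock: 25.2
tcp_pos: [0.4925, 0.0012, 0.141]
orientation: [179.9, 0.0, 4.6]
contact_force: [0.5, -0.5, -1.5]
opening: 0.198
```

>>> {"op": "move_arm", "data": {"series": [[0,0,-0.09,-0.01,-0.08,0,0],[0,0,-0.18,-0.025,-0.16,0,0],[0,0,-0.27,-0.04,-0.24,0,0],[0,0,-0.36,-0.05,-0.32,0,0],[0,0,-0.45,-0.06,-0.4,0,0]]}}

```text
clock: 25.7
tcp_pos: [0.4748, 0.0803, 0.1409]
orientation: [179.9, 0.0, 45.1]
contact_force: [0.5, -0.2, -1.5]
opening: 0.204
```

>>> {"op": "move_arm", "data": {"series": [[0,0,-0.09,0.04,-0.065,0,0],[0,0,-0.18,0.08,-0.13,0,0],[0,0,-0.27,0.12,-0.195,0,0],[0,0,-0.36,0.16,-0.26,0,0],[0,0,-0.45,0.2,-0.325,0,0]]}}

```text
clock: 26.2
tcp_pos: [0.4576, 0.1547, 0.1409]
orientation: [180.0, 0.0, 85.6]
contact_force: [0.7, 1.0, -0.8]
opening: 0.203
```

```bash
python3 -c "
from h import *
s=r.observe();print(s['clock'],inv(s['tcp_pos']),s['orientation'],s['contact_force'],s['moment'],s['qpos'])
print(to(vp(.158,.13),103.3,s))"
```

```text
26.2 [  1.48 158.92 140.88] [1.79977645e+02 4.82097240e-02 8.55815195e+01] [ 0.71492459  1.04971647 -0.79882847] [-0.09255236  0.09270442  0.00153212] [-23.56063238  34.72964481  -0.9899427  117.63050427   1.32940846
  27.65382464 -29.97034383]
[0.0002, 0.0006, -0.1969, -0.0066, -0.0057, 0.0544]
```

>>> {"op": "move_arm", "data": {"series": [[0,0,-0.09,-0.008,-0.005,0,0],[0,0,-0.18,-0.014,-0.005,0.1,0],[0,0,-0.197,-0.014,-0.005,0.3,0],[0,0,-0.197,-0.014,-0.005,0.47,0],[0,0,-0.197,-0.014,-0.005,0.53,0]]}}

```text
clock: 26.7
tcp_pos: [0.4548, 0.1509, 0.0325]
orientation: [-179.8, 0.1, 103.0]
contact_force: [-0.3, -0.2, -1.4]
opening: 0.191
```

>>> {"op": "move_arm", "data": {"series": [[0,0,0,0,0,0.01,0],[0,0,0,0,0,0.02,0],[0,0,0,0,0,0.02,0]]}}

```text
clock: 27.0
tcp_pos: [0.457, 0.1527, 0.0323]
orientation: [179.9, -0.0, 103.0]
contact_force: [-0.3, -0.4, -1.1]
opening: 0.203
```

```bash
python3 -c "
from h import *
s=r.observe();print(s['clock'],inv(s['tcp_pos']),s['orientation'],s['contact_force'],s['moment'],s['qpos'])
print(to(vp(.153,.0265),103.3,s))"
```

```text
27.0 [  0.45 157.07  32.32] [ 1.79879376e+02 -1.46674734e-02  1.03038690e+02] [-0.26817765 -0.44151154 -1.06542922] [-0.01932113  0.09673348 -0.03968883] [-22.33380929  46.60075986  -2.65556982 121.70439092   9.54896362
  11.76285956 -20.46832948]
[0.0013, -0.0002, -0.0029, -0.0204, -0.0022, 0.0291]
```

>>> {"op": "move_arm", "data": {"series": [[0,0,0,-0.01,-0.002,0.01,0],[0,0,0,-0.02,-0.002,0.02,0],[0,0,0,-0.02,-0.002,0.025,0],[0,0,0,-0.02,-0.002,0.03,0],[0,0,0,-0.02,-0.002,0.03,0]]}}

```text
clock: 27.5
tcp_pos: [0.4569, 0.1482, 0.0256]
orientation: [180.0, 0.0, 103.0]
contact_force: [1.5, -0.3, 3.9]
opening: 0.2
```

```bash
python3 -c "
from h import *
s=r.observe();print(s['clock'],inv(s['tcp_pos']),s['orientation'],s['contact_force'],s['moment'])"
```

```text
27.5 [ -0.72 152.76  25.57] [1.79980237e+02 2.19414593e-02 1.03033443e+02] [ 1.48291732 -0.32794204  3.86763573] [-0.57947137 -0.03010599  0.06820616]
```

>>> {"op": "move_arm", "data": {"series": [[0,0,0,-0.01,0,0,0],[0,0,0,-0.02,0,0,0],[0,0,0,-0.03,0,0,0],[0,0,0,-0.04,0,0,0],[0,0,0,-0.05,0,0,0]]}}

```text
clock: 28.0
tcp_pos: [0.4591, 0.1389, 0.0255]
orientation: [180.0, -0.0, 103.1]
contact_force: [-0.5, 2.3, 4.4]
opening: 0.198
```

>>> {"op": "move_arm", "data": {"series": [[0,0,0,-0.007,0,0,0],[0,0,0,-0.014,0,0,0],[0,0,0,-0.021,0,0,0],[0,0,0,-0.025,0,0,0]]}}

```text
clock: 28.4
tcp_pos: [0.4601, 0.134, 0.0255]
orientation: [180.0, -0.0, 103.1]
contact_force: [-0.3, 3.5, 5.7]
opening: 0.2
```

>>> {"op": "move_arm", "data": {"series": [[0,-0.002,0,-0.006,0,0,0],[0,-0.003,0,-0.012,0,0,0],[0,-0.004,0,-0.018,0,0,0],[0,-0.004,0,-0.024,0,0,0],[0,-0.004,0,-0.03,0,0,0]]}}

```text
clock: 28.9
tcp_pos: [0.4608, 0.1322, 0.0255]
orientation: [179.9, 0.1, 103.3]
contact_force: [-3.6, 12.6, 6.9]
opening: 0.201
```

```bash
python3 -c "
from h import *
s=r.observe();print(s['clock'],inv(s['tcp_pos']),s['orientation'],s['contact_force'],s['moment'])"
```

```text
28.9 [ -0.6  136.31  25.49] [1.79926970e+02 7.00334631e-02 1.03282275e+02] [-3.58856076 12.62565537  6.89243227] [ 1.95009184  0.81050921 -0.12101863]
```

>>> {"op": "move_arm", "data": {"series": [[0,-0.001,0,-0.006,0,0,0],[0,-0.002,0,-0.012,0,0,0],[0,-0.002,0,-0.018,0,0,0],[0,-0.002,0,-0.024,0,0,0],[0,-0.002,0,-0.03,0,0,0]]}}

```text
clock: 29.4
tcp_pos: [0.4615, 0.1309, 0.0256]
orientation: [179.9, -0.1, 103.5]
contact_force: [-6.2, 19.2, 7.8]
opening: 0.2
```

```bash
python3 -c "
from h import *
s=r.observe();print(s['clock'],inv(s['tcp_pos']),s['orientation'],s['contact_force'],s['moment'])"
```

```text
29.4 [ -0.22 134.87  25.64] [ 1.79852002e+02 -5.13352332e-02  1.03545467e+02] [-6.19049338 19.20518137  7.8103289 ] [ 3.57714895  1.37388074 -0.1616218 ]
```

8 mm to go.

>>> {"op": "move_arm", "data": {"series": [[0,0,0,-0.006,0,0,0],[0,0,0,-0.012,0,0,0],[0,0,0,-0.018,0,0,0],[0,0,0,-0.024,0,0,0],[0,0,0,-0.03,0,0,0]]}}

```text
clock: 29.9
tcp_pos: [0.4635, 0.1264, 0.0258]
orientation: [179.7, -0.1, 103.6]
contact_force: [-6.2, 20.9, 9.1]
opening: 0.197
```

```bash
python3 -c "
from h import *
s=r.observe();print(s['clock'],inv(s['tcp_pos']),s['orientation'],s['contact_force'],s['moment'])"
```

```text
29.9 [  0.7  130.04  25.84] [ 1.79748443e+02 -1.29005080e-01  1.03637475e+02] [-6.15202745 20.93443732  9.06465398] [ 3.86731597  1.23252822 -0.0570425 ]
```

>>> {"op": "move_arm", "data": {"series": [[0,0,0,-0.006,0,0,0],[0,0,0,-0.012,0,0,0],[0,0,0,-0.016,0,0,0],[0,0,0,-0.016,0,0,0],[0,0,0,-0.016,0,0,0]]}}

```text
clock: 30.4
tcp_pos: [0.4648, 0.1226, 0.0259]
orientation: [179.7, -0.1, 103.6]
contact_force: [-4.8, 18.8, 8.1]
opening: 0.199
```

```bash
python3 -c "
from h import *
s=r.observe();print(s['clock'],inv(s['tcp_pos']),s['orientation'],s['contact_force'],s['moment'])"
```

```text
30.4 [  1.12 126.04  25.92] [ 1.79710005e+02 -7.81542671e-02  1.03599787e+02] [-4.83495487 18.84445664  8.0576164 ] [3.50673039 1.02033058 0.04705079]
```

The left side is in far enough. Withdrawing, lifting, and checking both openings in the scene picture by sub-pixel shift.

>>> {"op": "move_arm", "data": {"series": [[0,0.003,0,0.02,0,0,0],[0,0.006,0,0.045,0,0,0],[0,0.006,0,0.09,0,0,0],[0,0.006,0,0.14,0,0,0],[0,0.006,0,0.18,0,0,0]]}}

```text
clock: 30.9
tcp_pos: [0.4561, 0.1481, 0.025]
orientation: [-179.9, 0.1, 103.0]
contact_force: [0.5, -1.5, 3.9]
opening: 0.2
```

>>> {"op": "move_arm", "data": {"series": [[0,0,0,0.04,0,0,0],[0,0,0,0.06,0,-0.1,0],[0,0,0,0.06,0,-0.3,0],[0,0,0,0.06,0,-0.5,0],[0,0,0,0.06,0,-0.58,0]]}}

```text
clock: 31.4
tcp_pos: [0.4544, 0.162, 0.1436]
orientation: [179.8, -0.1, 103.2]
contact_force: [0.1, 0.7, -1.8]
opening: 0.199
```

```bash
python3 - <<'E'
from h import *
s=r.observe();print(s['clock'],inv(s['tcp_pos']),s['orientation'],s['contact_force'],s['qpos'][2:])
b=r.capture("scene");cv2.imwrite("pics/scene1.png",b);a=cv2.imread("pics/scene0.png")
h=lambda p:cv2.resize(p,None,fx=4,fy=4,interpolation=cv2.INTER_CUBIC)
cv2.imwrite("pics/c5.png",np.hstack([h(a[155:245,255:355]),h(b[155:245,255:355])]))
w,l=np.array([.0337,.0]),.04
for n,(xp,yp) in {"+x+y":(.0337,.04),"+x-y":(.0337,-.04),"-x+y":(-.0337,.04),"-x-y":(-.0337,-.04)}.items():
    P=vp(yp,.095,xp);p0=proj("scene",P)[0];g=proj("scene",P+[0,0,.006])[0]-p0
    x,y=np.round(p0).astype(int);T=a[y-6:y+7,x-6:x+7];S=b[y-12:y+13,x-12:x+13]
    M=np.eye(2,3,dtype=np.float32);M[:,2]=g
    G=lambda i:cv2.cvtColor(i,cv2.COLOR_BGR2GRAY)
    try:
        cc,M=cv2.findTransformECC(G(a[y-7:y+8,x-7:x+8]),G(b[y-7:y+8,x-7:x+8]),M,cv2.MOTION_TRANSLATION,(3,200,1e-6),None,3)
        print(n,p0.round(1),"per 6mm",g.round(2),"seen",M[:,2].round(2),"cc",round(cc,3))
    except Exception as e: print(n,e)
E
```

```text
31.4 [9.0000e-02 1.6675e+02 1.4358e+02] [ 1.79807399e+02 -1.17869752e-01  1.03152304e+02] [ 0.10566398  0.65397272 -1.77130305] [ -6.1735095  117.62154828   7.24135542  28.1449803  -19.43023557]
+x+y OpenCV(4.12.0) /io/opencv/modules/video/src/ecc.cpp:574: error: (-7:Iterations do not converge) NaN encountered. in function 'findTransformECC'

+x-y [301.7 202.6] per 6mm [-0.11 -1.45] seen [0.49 0.02] cc 0.617
-x+y OpenCV(4.12.0) /io/opencv/modules/video/src/ecc.cpp:589: error: (-7:Iterations do not converge) The algorithm stopped before its convergence. The correlation is going to be minimized. Images may be uncorrelated or non-overlapped in function 'findTransformECC'

-x-y [277.4 191.3] per 6mm [-0.24 -1.48] seen [1.24 6.76] cc 0.576
```

View pics/c5.png

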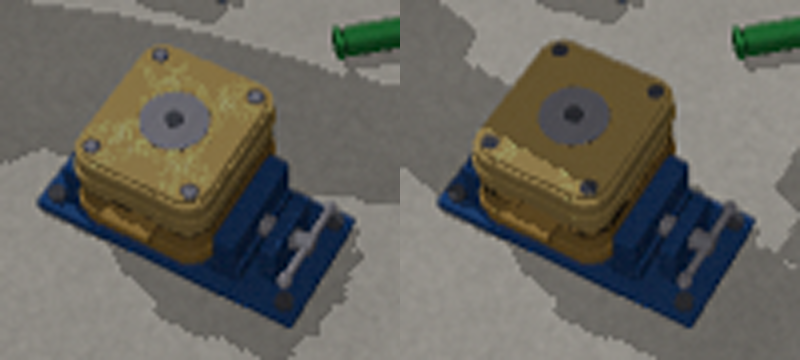

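In the 4× crop the right-hand bolts moved about 4 px (1.0 px true) and the left-hand ones 5–6 px, where 6 mm should give about 5.8 px. The right side may be short, so I'm measuring more carefully by bolt centroids in saturation.

```bash
python3 - <<'E'
from h import *
a=cv2.imread("pics/scene0.png");B=[cv2.imread("pics/scene1.png")]+[r.capture("scene") for _ in range(3)]
def cen(im,x,y):
    S=cv2.cvtColor(im,cv2.COLOR_BGR2HSV)[...,1].astype(float)
    w=np.clip(np.median(S[y-4:y+5,x-4:x+5])-S-15,0,None)
    for _ in range(6):
        xi,yi=np.meshgrid(np.arange(640),np.arange(400));k=w*(np.hypot(xi-x,yi-y)<3.2)
        x,y=(k*xi).sum()/k.sum(),(k*yi).sum()/k.sum()
    return np.array([x,y])
st={"L -x":(295,168.5),"L +x":(319,179),"R -x":(277.5,191.5),"R +x":(302.5,202.7),"disc":(298.5,185)}
en={"L -x":(294.7,167.2),"L +x":(318.7,177.8),"R -x":(277.2,190.5),"R +x":(302,201.7),"disc":(298.2,183.5)}
for k in list(st)[:4]:
    f=lambda im,p:cen_(im,p)
    def go(im,p):
        S=cv2.cvtColor(im,cv2.COLOR_BGR2HSV)[...,1].astype(float);xi,yi=np.meshgrid(np.arange(640),np.arange(400));x,y=p
        for _ in range(10):
            d=np.hypot(xi-x,yi-y);m=d<3.5;w=np.where(m,np.clip(np.percentile(S[d<5],70)-S-10,0,None),0);x,y=(w*xi).sum()/w.sum(),(w*yi).sum()/w.sum()
        return np.array([x,y])
    p0=go(a,st[k]);p=[go(b,en[k]) for b in B];print(k,p0.round(2),np.mean(p,0).round(2),"shift",(np.mean(p,0)-p0).round(2),"mm",round(-(np.mean(p,0)-p0)[1]/1.465*6,2))
E
```

```text
<stdin>:17: RuntimeWarning: invalid value encountered in scalar divide
Traceback (most recent call last):
IndexError: index -1 is out of bounds for axis 0 with size 0
```

```bash
python3 - <<'E'
from h import *
a=cv2.imread("pics/scene0.png");B=[cv2.imread("pics/scene1.png")]
st={"L -x":(295,168.5),"L +x":(319,179),"R -x":(277.5,191.5),"R +x":(302.5,202.7)}
en={"L -x":(294.7,167.2),"L +x":(318.7,177.8),"R -x":(277.2,190.5),"R +x":(302,201.7)}
xi,yi=np.meshgrid(np.arange(640),np.arange(400))
def go(im,p):
    f=im.astype(float);S=f[...,0]/(f[...,2]+1);x,y=p
    for _ in range(15):
        d=np.hypot(xi-x,yi-y);w=np.where(d<3.6,np.clip(S-np.median(S[d<6])-.06,0,.5),0)
        x,y=(w*xi).sum()/w.sum(),(w*yi).sum()/w.sum()
    return np.array([x,y]),w.sum()
for k in st:
    p0,w0=go(a,st[k]);p,w=go(B[0],en[k]);print(k,p0.round(2),p.round(2),"shift",(p-p0).round(2),round(w0,1),round(w,1),"mm",round(-(p-p0)[1]/1.465*6,2))
# whole-side check: central disc
E
```

```text
L -x [294.73 167.27] [294.51 166.37] shift [-0.21 -0.9 ] 3.6 3.7 mm 3.7
L +x [318.48 178.74] [318.81 177.03] shift [ 0.33 -1.71] 5.1 5.1 mm 7.01
R -x [277.38 191.1 ] [277.01 190.08] shift [-0.37 -1.01] 5.0 4.7 mm 4.15
R +x [301.87 202.47] [301.66 201.45] shift [-0.21 -1.02] 6.2 6.0 mm 4.19
```

Centroids are noisy, about 4.2 mm right and 5.4 mm left, while the wedge travel gives 5.1–5.8 and 5.5–6.3. The right side is doubtful, so I'll go back and push it about 1.2 mm further (both estimates then fall inside 5–7.5).

>>> {"op": "move_arm", "data": {"series": [[0,0,0.09,-0.08,0,0,0],[0,0,0.18,-0.16,0,0,0],[0,0,0.27,-0.24,0,0,0],[0,0,0.36,-0.32,0,0,0],[0,0,0.45,-0.4,0,0,0]]}}

```text
clock: 32.1
tcp_pos: [0.4707, 0.0815, 0.1392]
orientation: [-179.8, 0.2, 62.3]
contact_force: [0.6, 0.3, -1.1]
opening: 0.197
```

>>> {"op": "move_arm", "data": {"series": [[0,0,0.09,-0.06,0.05,0,0],[0,0,0.18,-0.12,0.1,0,0],[0,0,0.27,-0.18,0.15,0,0],[0,0,0.36,-0.24,0.2,0,0],[0,0,0.45,-0.3,0.26,0,0]]}}

```text
clock: 32.6
tcp_pos: [0.489, 0.0046, 0.1391]
orientation: [-179.9, 0.2, 21.8]
contact_force: [-0.2, -0.1, -1.5]
opening: 0.198
```

>>> {"op": "move_arm", "data": {"series": [[0,0,0.09,-0.01,0.08,0,0],[0,0,0.18,-0.025,0.16,0,0],[0,0,0.27,-0.04,0.24,0,0],[0,0,0.36,-0.05,0.32,0,0],[0,0,0.45,-0.06,0.4,0,0]]}}

```text
clock: 33.1
tcp_pos: [0.5081, -0.074, 0.139]
orientation: [179.9, 0.2, -18.7]
contact_force: [-0.2, 0.4, -1.0]
opening: 0.202
```

>>> {"op": "move_arm", "data": {"series": [[0,0,0.09,0.04,0.07,0,0],[0,0,0.18,0.08,0.14,0,0],[0,0,0.27,0.13,0.21,0,0],[0,0,0.36,0.17,0.28,0,0],[0,0,0.45,0.21,0.34,0,0]]}}

```text
clock: 33.6
tcp_pos: [0.5265, -0.1519, 0.1389]
orientation: [179.8, 0.1, -59.3]
contact_force: [0.7, 0.2, -1.7]
opening: 0.2
```

>>> {"op": "move_arm", "data": {"series": [[0,0,0.09,0,0,0,0],[0,0,0.18,0,0,0,0],[0,0,0.2,0,0,0,0],[0,0,0.2,0,0,0,0]]}}

```text
clock: 34.0
tcp_pos: [0.5268, -0.1511, 0.1395]
orientation: [179.8, 0.0, -76.8]
contact_force: [0.1, 0.1, -1.4]
opening: 0.2
```

```bash
python3 -c "
from h import *
s=r.observe();print(s['clock'],inv(s['tcp_pos']),s['orientation'],s['contact_force'],s['qpos'])
print(to(vp(-.1535,.031),-76.7,s))"
```

```text
34.0 [  -1.48 -154.56  139.55] [ 1.79811149e+02  1.87853509e-02 -7.68026434e+01] [ 0.06012167  0.11893349 -1.40302255] [ -12.00489126   45.79280346   41.77183707  108.02396489  -43.57611349
   43.69339938 -112.27449637]
[0.0021, 0.0002, -0.0011, -0.0051, -0.0092, 0.5427]
```

>>> {"op": "move_arm", "data": {"series": [[0.002,0,0,-0.005,-0.008,0.12,0],[0.002,0,0,-0.005,-0.008,0.3,0],[0.002,0,0,-0.005,-0.008,0.46,0],[0.002,0,0,-0.005,-0.008,0.54,0],[0.002,0,0,-0.005,-0.008,0.54,0]]}}

```text
clock: 34.5
tcp_pos: [0.5272, -0.1492, 0.0307]
orientation: [179.9, 0.2, -76.8]
contact_force: [-0.3, -0.1, -0.3]
opening: 0.195
```

>>> {"op": "move_arm", "data": {"series": [[0,0,0,0,0,0.005,0],[0,0,0,0,0,0.01,0],[0,0,0,0,0,0.01,0]]}}

```text
clock: 34.8
tcp_pos: [0.5298, -0.1505, 0.032]
orientation: [-179.7, -0.1, -76.9]
contact_force: [0.5, 0.8, -0.7]
opening: 0.199
```

```bash
python3 -c "
from h import *
s=r.observe();print(s['clock'],inv(s['tcp_pos']),s['orientation'],s['contact_force'],s['qpos'])
print(to(vp(-.1525,.0258),-76.7,s))"
```

```text
34.8 [   1.53 -154.66   32.01] [-1.79736553e+02 -5.20640083e-02 -7.69077161e+01] [ 0.54011478  0.83946698 -0.74261844] [  -5.80728161   53.46546845   30.03500465  111.14928836  -53.37312503
   30.16655442 -104.52662917]
[-0.0029, -0.0006, -0.0023, -0.0108, 0.0078, 0.031]
```

>>> {"op": "move_arm", "data": {"series": [[0,0,0,-0.01,0,0.01,0],[0,0,0,-0.01,0,0.02,0],[0,0,0,-0.01,0,0.025,0],[0,0,0,-0.01,0,0.03,0],[0,0,0,-0.01,0,0.03,0]]}}

```text
clock: 35.3
tcp_pos: [0.5288, -0.1481, 0.0254]
orientation: [-179.8, 0.0, -76.9]
contact_force: [0.7, -0.3, 3.1]
opening: 0.2
```

```bash
python3 -c "
from h import *
s=r.observe();print(s['clock'],inv(s['tcp_pos']),s['orientation'],s['contact_force'],s['qpos'][4:])"
```

```text
35.3 [   1.14 -152.09   25.37] [-1.79790617e+02  4.16172893e-02 -7.69480901e+01] [ 0.69657912 -0.3347191   3.08216624] [ -53.68620326   29.15835045 -104.46571935]
```

>>> {"op": "move_arm", "data": {"series": [[0,0,0,-0.01,0,0,0],[0,0,0,-0.02,0,0,0],[0,0,0,-0.03,0,0,0],[0,0,0,-0.04,0,0,0],[0,0,0,-0.05,0,0,0]]}}

```text
clock: 35.8
tcp_pos: [0.5266, -0.1389, 0.0254]
orientation: [-179.8, -0.0, -77.0]
contact_force: [0.9, -2.5, 4.4]
opening: 0.203
```

>>> {"op": "move_arm", "data": {"series": [[0,0,0,-0.01,0,0,0],[0,0,0,-0.02,0,0,0],[0,0,0,-0.03,0,0,0],[0,0,0,-0.04,0,0,0],[0,0,0,-0.05,0,0,0]]}}

```text
clock: 36.3
tcp_pos: [0.5246, -0.1294, 0.0255]
orientation: [-179.8, -0.1, -77.0]
contact_force: [0.5, -1.9, 6.4]
opening: 0.2
```

>>> {"op": "move_arm", "data": {"series": [[0,0,0,-0.007,0,0,0],[0,0,0,-0.014,0,0,0],[0,0,0,-0.02,0,0,0]]}}

```text
clock: 36.6
tcp_pos: [0.5237, -0.1257, 0.0256]
orientation: [-179.8, -0.1, -77.0]
contact_force: [0.7, -3.0, 7.5]
opening: 0.199
```

```bash
python3 -c "
from h import *
s=r.observe();print(s['clock'],inv(s['tcp_pos']),s['orientation'],s['contact_force'],s['qpos'][4:])"
```

```text
36.6 [   1.37 -129.18   25.6 ] [-1.79761932e+02 -9.43214675e-02 -7.69778424e+01] [ 0.74964636 -2.97893924  7.52892479] [ -54.13633946   27.19061397 -105.91088323]
```

>>> {"op": "move_arm", "data": {"series": [[0,-0.001,0,-0.006,0,-0.001,0],[0,-0.002,0,-0.012,0,-0.001,0],[0,-0.003,0,-0.018,0,-0.001,0],[0,-0.004,0,-0.024,0,-0.001,0],[0,-0.005,0,-0.03,0,-0.001,0]]}}

```text
clock: 37.1
tcp_pos: [0.5231, -0.1227, 0.0261]
orientation: [-179.7, 0.1, -77.1]
contact_force: [0.8, -7.8, 3.6]
opening: 0.2
```

>>> {"op": "move_arm", "data": {"series": [[0,-0.001,0,-0.006,0,0,0],[0,-0.002,0,-0.012,0,0,0],[0,-0.002,0,-0.018,0,0,0],[0,-0.003,0,-0.02,0,0,0]]}}

```text
clock: 37.5
tcp_pos: [0.523, -0.122, 0.0265]
orientation: [-179.7, 0.0, -77.2]
contact_force: [3.4, -12.1, 4.0]
opening: 0.201
```

```bash
python3 -c "
from h import *
s=r.observe();print(s['clock'],inv(s['tcp_pos']),s['orientation'],s['contact_force'],s['qpos'][4:])"
```

```text
37.5 [   1.49 -125.45   26.46] [-1.79660964e+02  7.77215332e-03 -7.71613697e+01] [  3.40981975 -12.05958265   3.9742474 ] [ -54.1793436    26.93554896 -106.27536531]
```

>>> {"op": "move_arm", "data": {"series": [[0,-0.001,0,-0.006,0,0.001,0],[0,-0.002,0,-0.012,0,0.002,0],[0,-0.003,0,-0.018,0,0.003,0],[0,-0.004,0,-0.024,0,0.004,0],[0,-0.004,0,-0.03,0,0.004,0]]}}

```text
clock: 38.0
tcp_pos: [0.523, -0.1213, 0.0265]
orientation: [-179.6, -0.1, -77.3]
contact_force: [2.3, -18.9, 4.5]
opening: 0.199
```

```bash
python3 -c "
from h import *
s=r.observe();print(s['clock'],inv(s['tcp_pos']),s['orientation'],s['contact_force'],s['qpos'][4:])"
```

```text
38.0 [   1.65 -124.7    26.52] [-1.79556132e+02 -1.21371539e-01 -7.73365159e+01] [  2.25942354 -18.87064005   4.47805294] [ -54.21874018   26.51571021 -106.51258775]
```

Now at the sliding force; 3.4 mm more.

>>> {"op": "move_arm", "data": {"series": [[0,-0.001,0,-0.006,0,0.001,0],[0,-0.001,0,-0.012,0,0.001,0],[0,-0.001,0,-0.018,0,0.001,0],[0,-0.001,0,-0.018,0,0.001,0]]}}

```text
clock: 38.4
tcp_pos: [0.5228, -0.1184, 0.0266]
orientation: [-179.5, -0.1, -77.4]
contact_force: [3.6, -18.4, 5.9]
opening: 0.202
```

```bash
python3 -c "
from h import *
s=r.observe();print(s['clock'],inv(s['tcp_pos']),s['orientation'],s['contact_force'],s['qpos'][4:])"
```

```text
38.4 [   2.07 -121.89   26.55] [-1.79504818e+02 -1.06772634e-01 -7.73728699e+01] [  3.59660049 -18.44729137   5.91558373] [ -54.28456812   26.27501593 -106.72560736]
```

>>> {"op": "move_arm", "data": {"series": [[0,0,0,-0.003,0,0,0],[0,0,0,-0.003,0,0,0],[0,0.007,0,0.02,0,-0.003,0],[0,0.013,0,0.045,0,-0.006,0],[0,0.013,0,0.09,0,-0.006,0]]}}

```text
clock: 38.9
tcp_pos: [0.5226, -0.1186, 0.0251]
orientation: [-179.8, 0.5, -76.8]
contact_force: [-1.3, 6.6, 7.3]
opening: 0.202
```

>>> {"op": "move_arm", "data": {"series": [[0,0,0,0.05,0,0,0],[0,0,0,0.1,0,0,0],[0,0,0,0.15,0,0,0],[0,0,0,0.16,0,-0.1,0],[0,0,0,0.16,0,-0.3,0]]}}

```text
clock: 39.4
tcp_pos: [0.5277, -0.1544, 0.0833]
orientation: [179.9, 0.1, -77.0]
contact_force: [0.2, -0.2, -1.5]
opening: 0.197
```

>>> {"op": "move_arm", "data": {"series": [[0,0,0,0,0,-0.2,0],[0,0,0,0,0,-0.4,0],[0,0,0,0,0,-0.4,0]]}}

```text
clock: 39.7
tcp_pos: [0.5322, -0.157, 0.1694]
orientation: [-179.5, -0.3, -77.0]
contact_force: [0.9, -0.8, -1.4]
opening: 0.202
```

```bash
python3 - <<'E'
from h import *
s=r.observe();print(s['clock'],inv(s['tcp_pos']),s['orientation'],s['contact_force'],s['qpos'])
b=r.capture("scene");cv2.imwrite("pics/scene2.png",b);a=cv2.imread("pics/scene0.png");m=cv2.imread("pics/scene1.png")
h=lambda p:cv2.resize(p,None,fx=4,fy=4,interpolation=cv2.INTER_CUBIC)
cv2.imwrite("pics/c6.png",np.hstack([h(a[155:245,255:355]),h(b[155:245,255:355])]))
xi,yi=np.meshgrid(np.arange(640),np.arange(400))
def go(im,p):
    f=im.astype(float);S=f[...,0]/(f[...,2]+1);x,y=p
    for _ in range(15):
        d=np.hypot(xi-x,yi-y);w=np.where(d<3.6,np.clip(S-np.median(S[d<6])-.06,0,.5),0)
        x,y=(w*xi).sum()/w.sum(),(w*yi).sum()/w.sum()
    return np.array([x,y])
for k,p in {"L -x":(294.7,167.2),"L +x":(318.7,177.8),"R -x":(277.2,190.5),"R +x":(302,201.7)}.items():
    q=[go(i,p) for i in(a,m,b)];print(k,[(-(v-q[0])[1]/1.465*6).round(2) for v in q[1:]])
E
```

```text
39.7 [   2.39 -161.58  169.36] [-179.45067968   -0.326573    -76.97452135] [ 0.89519425 -0.77453369 -1.42522501] [ -11.81180821   43.0545005    42.02578013  106.19121896  -39.69268396
   45.77529664 -115.68014405]
L -x [np.float64(3.7), np.float64(1.24)]
L +x [np.float64(4.82), np.float64(5.01)]
R -x [np.float64(4.15), np.float64(7.78)]
R +x [np.float64(4.19), np.float64(6.12)]
```

View pics/c6.png

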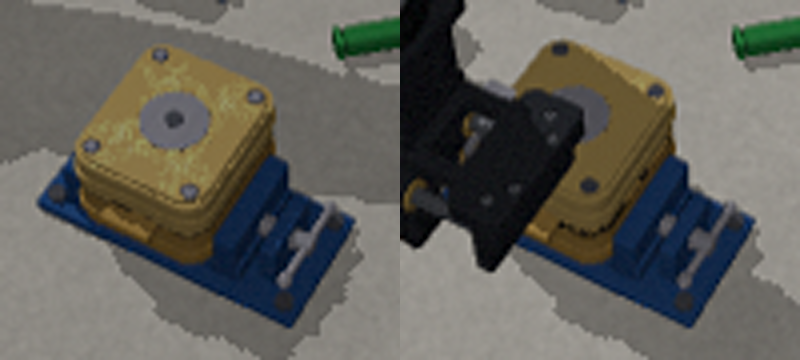

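After the second right-hand push both visible bolts have moved about 6 px in the 4× crop, R+x from (190,191) to (189,185) and L+x from (256,97) to (256,91). That is roughly 6 mm on each side. The arm hides the other two bolts. Now taking the knife back to its rest.

>>> {"op": "move_arm", "data": {"series": [[0,0,-0.09,-0.1,-0.01,0,0],[0,0,-0.18,-0.2,-0.02,0,0],[0,0,-0.27,-0.3,-0.03,0,0],[0,0,-0.36,-0.4,-0.04,0,0],[0,0,-0.45,-0.5,-0.05,0,0]]}}

```text
clock: 40.25
tcp_pos: [0.5153, -0.0537, 0.1634]
orientation: [-180.0, 0.1, -36.1]
contact_force: [-0.7, -0.3, -1.2]
opening: 0.202
```

>>> {"op": "move_arm", "data": {"series": [[0,0,-0.09,-0.07,-0.07,0,0],[0,0,-0.18,-0.14,-0.145,0,0],[0,0,-0.27,-0.21,-0.22,0,0],[0,0,-0.36,-0.28,-0.29,0,0],[0,0,-0.45,-0.345,-0.36,0,0]]}}

```text
clock: 40.75
tcp_pos: [0.5024, 0.045, 0.1636]
orientation: [-180.0, 0.0, 4.4]
contact_force: [0.2, 0.3, -1.1]
opening: 0.2
```

>>> {"op": "move_arm", "data": {"series": [[0,0,-0.09,-0.005,-0.1,0,0],[0,0,-0.18,-0.01,-0.2,0,0],[0,0,-0.27,-0.015,-0.3,0,0],[0,0,-0.36,-0.02,-0.4,0,0],[0,0,-0.45,-0.025,-0.5,0,0]]}}

```text
clock: 41.25
tcp_pos: [0.4905, 0.1441, 0.1636]
orientation: [-180.0, 0.0, 44.9]
contact_force: [-0.7, -0.9, -1.4]
opening: 0.199
```

>>> {"op": "move_arm", "data": {"series": [[0,0,-0.09,0.06,-0.08,0,0],[0,0,-0.18,0.12,-0.16,0,0],[0,0,-0.27,0.18,-0.24,0,0],[0,0,-0.36,0.24,-0.32,0,0],[0,0,-0.45,0.3,-0.4,0,0]]}}

```text
clock: 41.75
tcp_pos: [0.477, 0.2429, 0.1635]
orientation: [-180.0, 0.0, 85.4]
contact_force: [0.9, 0.5, -1.4]
opening: 0.198
```

>>> {"op": "move_arm", "data": {"series": [[0,0,-0.09,0.1,-0.02,0,0],[0,0,-0.18,0.2,-0.04,0,0],[0,0,-0.27,0.3,-0.06,0,0],[0,0,-0.36,0.4,-0.08,0,0],[0,0,-0.45,0.49,-0.105,0,0]]}}

```text
clock: 42.25
tcp_pos: [0.4647, 0.3425, 0.1634]
orientation: [-180.0, -0.0, 125.9]
contact_force: [0.0, 0.0, -2.3]
opening: 0.2
```

>>> {"op": "move_arm", "data": {"series": [[0,0,-0.09,0,0,0,0],[0,0,-0.18,0,0,0,0],[0,0,-0.27,0,0,0,0],[0,0,-0.36,0,0,0,0],[0,0,-0.45,0,0,0,0]]}}

```text
clock: 42.75
tcp_pos: [0.4647, 0.3414, 0.1634]
orientation: [-180.0, -0.1, 166.4]
contact_force: [-1.0, 0.2, -0.9]
opening: 0.197
```

>>> {"op": "move_arm", "data": {"series": [[0,0,-0.09,0,0,0,0],[0,0,-0.18,0,0,0,0],[0,0,-0.27,0,0,0,0],[0,0,-0.3,0,0,0,0],[0,0,-0.3,0,0,0,0]]}}

```text
clock: 43.25
tcp_pos: [0.4649, 0.3412, 0.1636]
orientation: [180.0, -0.1, -166.9]
contact_force: [0.6, 0.2, -1.1]
opening: 0.193
```

```bash
python3 -c "
from h import *
s=r.observe();print(s['clock'],s['tcp_pos'],s['orientation'],s['contact_force'],s['qpos'])
print(to([.4643,.3860,.03],193.5,s))"
```

```text
43.25 [0.46491867 0.3412436  0.16358644] [ 1.79974502e+02 -5.89303195e-02 -1.66922885e+02] [ 0.55818358  0.23978666 -1.06432076] [-22.53798352  41.18818693 -31.73352497  99.84109878  28.12268998
  47.1333368   35.58881057]
[0.0003, -0.0007, -0.0047, -0.0483, 0.2184, 0.668]
```

>>> {"op": "move_arm", "data": {"series": [[0,0,-0.005,-0.048,0.218,0,0],[0,0,-0.005,-0.048,0.218,0.2,0],[0,0,-0.005,-0.048,0.218,0.42,0],[0,0,-0.005,-0.048,0.218,0.6,0],[0,0,-0.005,-0.048,0.218,0.66,0]]}}

```text
clock: 43.75
tcp_pos: [0.4633, 0.384, 0.029]
orientation: [-179.8, -0.2, -166.5]
contact_force: [-0.4, -0.8, -1.7]
opening: 0.2
```

>>> {"op": "move_arm", "data": {"series": [[0,0,0,0,0,0,0],[0,0,0,0,0,0,0]]}}

```text
clock: 43.95
tcp_pos: [0.4665, 0.3876, 0.0346]
orientation: [179.9, 0.2, -166.5]
contact_force: [-0.3, 0.7, -0.8]
opening: 0.198
```

```bash
python3 -c "
from h import *
s=r.observe();print(s['clock'],s['tcp_pos'],s['orientation'],s['contact_force'])
print(to([.4643,.3860,-.0035],193.5,s))"
```

```text
43.95 [0.46646116 0.38757335 0.03456205] [ 179.91064714    0.24081642 -166.52145823] [-0.30987005  0.69770571 -0.79470727]
[0.001, 0.0027, -0.0002, 0.0131, -0.0054, 0.1902]
```

>>> {"op": "move_arm", "data": {"series": [[0,0,0,0.008,-0.005,0.04,0],[0,0,0,0.008,-0.005,0.08,0],[0,0,0,0.008,-0.005,0.12,0],[0,0,0,0.008,-0.005,0.15,0],[0,0,0,0.008,-0.005,0.16,0]]}}

```text
clock: 44.45
tcp_pos: [0.4646, 0.3849, 0.0007]
orientation: [-180.0, 0.1, -166.5]
contact_force: [0.2, -0.6, -0.8]
opening: 0.202
```

>>> {"op": "move_arm", "data": {"series": [[0,0,0,0,0,0.008,0],[0,0,0,0,0,0.015,0],[0,0,0,0,0,0.018,0],[0,0,0,0,0,0.018,0]]}}

```text
clock: 44.85
tcp_pos: [0.4649, 0.3854, -0.002]
orientation: [180.0, 0.2, -166.5]
contact_force: [0.5, 0.3, -1.1]
opening: 0.198
```

```bash
python3 -c "
from h import *
s=r.observe();print(s['clock'],s['tcp_pos'],s['orientation'],s['contact_force'],s['moment'])"
```

```text
44.85 [ 0.46493257  0.38538341 -0.00196809] [ 179.99084736    0.18943638 -166.49706358] [ 0.45607782  0.25969223 -1.12612718] [0.07682269 0.02224527 0.02048349]
```

Another 1.5 mm down until the floor takes it, then open (to 0.6) and rise.

>>> {"op": "move_arm", "data": {"series": [[0,0,0,0,0,0.005,0],[0,0,0,0,0,0.008,0],[0,0,0,0,0,0.008,0]]}}

```text
clock: 45.15
tcp_pos: [0.465, 0.3856, -0.0034]
orientation: [180.0, 0.2, -166.5]
contact_force: [0.1, 0.7, -0.2]
opening: 0.202
```

>>> {"op": "move_arm", "data": {"series": [[0,0,0,0,0,0,0.25],[0,0,0,0,0,0,0.35],[0,0,0,0,0,0,0.6],[0,0,0,0,0,0,0.6],[0,0,0,0,0,0,0.6]]}}

```text
clock: 45.65
tcp_pos: [0.4649, 0.3853, -0.0036]
orientation: [180.0, 0.2, -166.5]
contact_force: [-0.2, 0.2, -0.2]
opening: 0.584
```

>>> {"op": "move_arm", "data": {"series": [[0,0,0,0,0,0,0.6],[0,0,0,0,0,-0.05,0.6],[0,0,0,0,0,-0.2,0.6],[0,0,0,0,0,-0.4,0.6],[0,0,0,0,0,-0.6,0.6]]}}

```text
clock: 46.15
tcp_pos: [0.4642, 0.385, 0.1181]
orientation: [-180.0, 0.1, -166.5]
contact_force: [0.3, 0.6, -0.4]
opening: 0.598
```

>>> {"op": "move_arm", "data": {"series": [[0,0,0,0,0,-0.2,0.6],[0,0,0,0,0,-0.2,0.6],[0,0,0,0,0,-0.2,0.6],[0,0,0,0,0,-0.2,0.6]]}}

```text
clock: 46.55
tcp_pos: [0.4639, 0.3842, 0.1555]
orientation: [-179.9, 0.1, -166.5]
contact_force: [0.8, -0.4, 0.2]
opening: 0.599
```

```bash
python3 - <<'E'
from h import *
s=r.observe();print(s['clock'],s['tcp_pos'],s['orientation'],s['contact_force'],s['opening'])
w=r.capture("wrist");T=T_wrist(s);b=r.capture("scene");a=cv2.imread("pics/scene0.png")
h=lambda p:cv2.resize(p,(400,360),interpolation=cv2.INTER_CUBIC)
cv2.imwrite("pics/c7.png",np.hstack([cv2.resize(w,(400,250))[:250],np.zeros((250,0,3),np.uint8)]) if 0 else np.hstack([h(w[:320,150:490]),h(b[155:245,255:355])]))
xi,yi=np.meshgrid(np.arange(640),np.arange(400))
def go(im,p):
    f=im.astype(float);S=f[...,0]/(f[...,2]+1);x,y=p
    for _ in range(15):
        d=np.hypot(xi-x,yi-y);k=np.where(d<3.6,np.clip(S-np.median(S[d<6])-.06,0,.5),0)
        x,y=(k*xi).sum()/k.sum(),(k*yi).sum()/k.sum()
    return np.array([x,y])
for k,p in {"L -x":(294.7,167.2),"L +x":(318.7,177.8),"R -x":(277.2,190.5),"R +x":(302,201.7)}.items():
    print(k,round(-(go(b,p)-go(a,p))[1]/1.465*6,2))
hs=cv2.cvtColor(w,cv2.COLOR_BGR2HSV);m=cv2.inRange(hs,np.array((5,100,60)),np.array((18,255,255)));m[250:]=0;m[:,:280]=0;m[:,360:]=0
q=at_z("wrist",np.argwhere(m>0)[:,::-1],.047,T)[:,:2]*1e3;print(cv2.minAreaRect(q.astype(np.float32)))
E
```

```text
46.55 [0.46393171 0.38420508 0.15552758] [-1.79916602e+02  9.39258304e-02 -1.66492820e+02] [ 0.77151912 -0.41410745  0.1500258 ] 0.5987267540094826
L -x 4.21
L +x 6.23
R -x 6.06
R +x 5.94
((457.5461120605469, 382.31695556640625), (103.68428802490234, 17.40704917907715), 13.590789794921875)
```

View pics/c7.png

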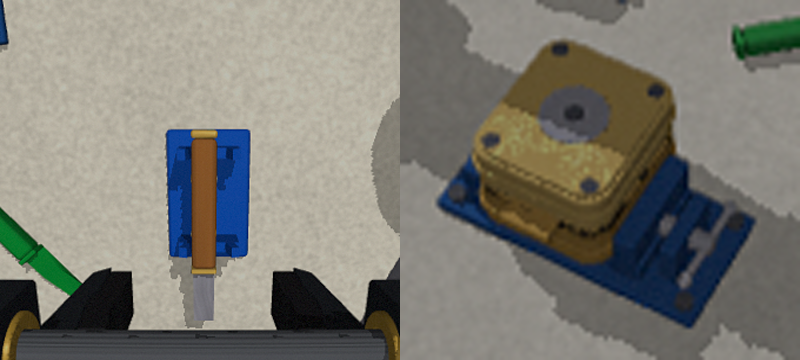

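The knife lies in both forks at (204,200) in the crop. The flask stands visibly open and level. Handing in.

```bash
python3 -c "
from plant import r
print(r.finish_job())"
```

```text
the job is handed in; nothing more can be done
None
```

I parted the flask by working the knife from alternating sides, laid the knife back in its rest, and handed the job in. No verdict was reported.

**Moves:** I pushed left (to about 3 mm), right, left, then right once more. The push was steady at about 20 N, and the blade's flat was kept on the ledge apart from one brief 1.1° pitch, which I corrected. The arm was raised clear and the job finished at 46.6 s.

**Last checks:**
- **Knife:** it lies in both forks, released. It sits about 4 mm further to one side than before, still between the prongs, with its handle aligned with the rest.
- **Right opening:** the scene picture gives about 6.0 mm. Wedge travel gave 6.1–7 mm.
- **Left opening:** the two bolts disagree, 4.2 and 6.2 mm. Wedge travel gave 5.5–6.3 mm, so about 5.5–6 mm is likely, but the picture alone does not prove it.

**What went wrong or disagreed:**
- **First grasp:** it closed above the handle, because the fingertips end about 30 mm short of the stated TCP. I went lower, watching the force, and it then held.
- **Right side:** after the first right push, the picture suggested about 4.2 mm where wedge travel gave 5.1–5.8 mm. That is why I added the last push.
- **Bystanders:** I did not measure them again at the end, but no unexpected contact force appeared on the way.

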